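Hang a carrier on the drying tree

ROBOT

A 6-joint arm with a two-finger parallel gripper is mounted at the origin on a cart in front of the work surface, level with it; the furniture and walls round the work are solid. World frame = base frame: x ahead of the robot, y to its left, z up, the work surface at z = 0. Lengths are in mm, angles in rad, forces in N, time in s.
With the tool pointing down it reaches from about 350 to 975 mm from the base axis. Payload 7.1 kg.
Tool frame: the origin (TCP) lies on the centre line of the jaws, within the pads' length; the fingertips stand 8 mm ahead of it and the grasp point (between the pads) lies 11 mm behind it; z points along the fingers, x is the direction in which the jaws open and shut, and the axes are right-handed (so a half turn about z gives the same grasp; the last joint's range is limited). The gripper opens to 88 mm and grips with 3 to 60 N. Pads are 20 mm wide; open, the fingers measure 115 mm over their backs; the gripper's body (75 mm by 178 mm) begins 61 mm behind the grasp point.
Start: joints at [1.259, 0.423, 1.63, -0, 1.089, -0.019], TCP at [180.365, 598.392, 230.675] pointing down, gripper open.
Joint ranges: [-3, 3], [-0.9, 2.11], [0.09, 2.58], [-1.31, 4.45], [0.11, 2.69], [-2.54, 2.54]. Speed limits (rad/s): [2.39, 2.39, 3.01, 3.14, 3.14, 3.14].

INTERFACE

Orientations are given as a rotation vector (axis times angle).
In Python, from workcell import ctrl gives the robot as it stands.
- The arm moves only by the shell command python3 -m handwheel 'ROWS'. ROWS is JSON, a list of rows, each a list of 3 entries, a list of its own where there are three numbers: the turn, a rotation vector about the tool's x, y, z in rad, then the shift along the tool's x, y, z in mm, then the opening, from 0 (shut) to 1 (fully open). In form: [[[ax, ay, az], [tx, ty, tz], jaw], ...]. A call has exactly 10 rows; each row shifts and turns the pose as measured when the row begins, along the tool's axes as they then stand; what a row does not reach is not made up. A row lasts 1/12 s, in which the tool goes at most 41.7 mm and 7.16 degrees, less where a joint would pass 70% of its speed; a pose out of reach is approached as far as the arm can. A call with a gripper value outside its range is refused whole. The fingers move at their own pace and stop on an object; the grip force is fixed at half the most. Time passes only in rows, so rows that do not move let the fingers close, or fill a call up. It gives the time, the measured TCP pose, the force and the opening at its end, in the units of the state.
- ctrl.get_obs(): the state, without advancing time (a new reading comes with each control period).
- ctrl.get_image(name): name is "side" or "top" or "wrist"; returns a dict with "pixels" (420x560x3 uint8, red, green, blue), "camera_matrix" (3x3 intrinsics, pixels), "dist" ([k1, k2, p1, p2, k3] as OpenCV has them; the pictures are not rectified), "rvec" (rotation vector, rad) and "tvec" (3), from world to camera coordinates, as OpenCV has them. Camera axes: x right, y down, z forward; pixel columns grow to the right and rows downward; lengths in mm; the calibration is good to about 2 mm. A picture is of the moment at which its call begins. There is no depth.
- ctrl.close_job(): hands the job in, once; it reports no verdict.
Trained networks look in a picture, given as the dict that the camera call returned (one of the last four; its "shot" number tells which), for a name from the list of things; names that differ only in an ending like _2 or _b are one class to them, and where a whole thing is asked for, a point or a joint stands for the part that bears it (a point fixed in the world has none). Each returns a list of dicts, best first, with "score" (0 to 1); they miss things now and then, are a little off and sometimes report something else, mostly with a low value. They report only what shows in the picture. A call takes as long as a camera call.
- ctrl.look_for(picture, query): "position" ([x, y, z] in mm, in the coordinates of the camera as it stood for that picture, good to about 4 mm: the middle of the surface that is visible of it).
- ctrl.spot_point(picture, query): "position" ([x, y, z] in mm, in the coordinates of the camera as it stood for that picture, good to about 4 mm: a listed point, or the origin of a listed thing).
The state is a dict: "t": time; "qpos": joint angles; "qvel": joint speeds; "joint_torque": joint torques, N m; "ee_pos": TCP position; "orientation": TCP orientation; "ft_force": force on the tool from outside, world axes, zero at the start; "moment": the same for the moment, N m; "width": finger opening in mm.
Only numpy, scipy, OpenCV 4.12 (cv2) and the standard library are available. Lean on these libraries where they do the work, as an engineer would, in place of code of your own. Each camera call takes 0.05 s, during which the arm holds its last target.

TASK

First turn the drying tree by its orange grip until its one empty branch stands over the yellow pointer on the foot. Then pick the loose blue carrier up from the dark rubber mat, thread its hole over the upturned tip of that branch and slide it down round the bend, so that it hangs freely from the low part of the branch, its grip end down. Leave the branch over the pointer, and do not disturb the two modules, the solvent jar and the dropper bottle.

Things in the scene. Friction and masses are not known exactly. Their poses are not given: they have to be found in the camera images.
- rotor (a joint): angle of the tree's rotor about its vertical axis, 0 when the empty branch is exactly over the yellow pointer of the foot, growing counter-clockwise seen from above; it turns endlessly either way (0 and 6.28 are the same place) and stays where it is left, by friction of about 0.12 N m
- tree_foot: fixed grey round foot of the tree, 132 mm across, 15 mm high at its edge; origin under its centre, on the bench and on the rotor's axis; the yellow pointer, 12 mm wide and 10 mm high, sticks out along its -x axis to 96 mm, towards the left and a little to the front. A steel column 18 mm across rises to the orange grip
- front_mark (a point): point on top of the yellow pointer, 84 mm from the rotor's axis; the empty branch's tip belongs right above it
- turn_grip (a point): centre of the top of the orange grip bar on the rotor's axis, 243 mm over the bench: a bar 46 mm long, 14 mm wide and 28 mm high on a round collar 34 mm across; its frame turns with the rotor, the bar lies along its x axis, the empty branch points along its -x axis
- free_tip (a point): round tip of the one empty branch (8 mm steel rod), 84.0 mm from the rotor's axis, 182.7 mm over the bench; frame like turn_grip. Rod centre line: level at 150 mm height to 38 mm from the axis, bends up with 40 mm radius through 50 degrees to 68.6 mm out and 164.3 mm up, then straight 24 mm at 50 degrees to this tip. Branches are 90 degrees apart; the other three carry carriers, which stay
- free_seat (a point): point on the centre line of the empty branch, 40 mm from the rotor's axis and 150 mm over the bench, where the level part goes over into the bend; frame like free_tip: x points to the column, z up. The carrier's hole is to end near here
- carrier: loose blue carrier, 70 g, lying flat: plate 96 mm long, 32 mm wide (28 at the grip end), 12 mm thick; origin under the middle of its length; x runs along it from hole end to grip end, z up. On top a black grip rib 44 mm long (along x), 14 mm wide, 20 mm high, to 32 mm above the underside, centred 18 mm from the origin along +x
- carrier_hole (a point): centre of the carrier's through hole (14 mm wide, axis along the carrier's z), 32 mm from the origin along -x and at half the plate's thickness; it passes over an 8 mm rod only if tilted less than about 23 degrees from the rod's direction there
- carrier_grip (a point): middle of the grip rib, 24 mm above the carrier's underside, 50 mm from the hole's centre along the carrier's x axis
- mat: fixed dark rubber mat, 190 x 270 x 4 mm, on which the carrier and the two modules lie; origin under its centre
- module_a: loose module, 22 x 66 x 8 mm, black, lying near one end of the mat; origin under its centre, length along its y axis
- module_b: loose module, 22 x 66 x 8 mm, dark grey, lying near the other end of the mat; origin under its centre, length along its y axis
- solvent_jar: blue and white solvent jar, 65 mm across and 97 mm high, standing behind the tree; origin under its centre
- flux: small amber dropper bottle, 34 mm across and 102 mm high, standing to the right of the tree; origin under its centre

How it is judged (in metres and radians):
On the way, in this order (a step that is already met when the one before it is completed fails the run):
1. the empty branch stands over the pointer (tip within 20 mm of it, seen from above) while the carrier is not yet on the branch (horizontal distance between free_tip and front_mark below 0.02 m and distance between carrier_hole and free_tip above 0.07 m), for 0.2 s.
2. the carrier has been lifted off the mat (height (world z) of carrier_hole above 0.07 m), for 0.1 s.
3. the carrier's hole is on the empty branch, past its straight tip (distance between carrier_hole and free_seat below 0.03 m), for 0.1 s.
At the end, for the whole second after the job is handed in: the carrier hangs at rest and released by its hole from the bend or level part of the empty branch (hole within 26 mm outward, 28 mm inward, 6 mm sideways of free_seat; grip over 25 mm below it; plate within 33 degrees of upright), the branch's tip within 30 mm of the pointer seen from above (x of carrier_hole in the frame of free_seat between -0.026 and 0.028 m and y of carrier_hole in the frame of free_seat between -0.006 and 0.006 m and z of carrier_hole in the frame of free_seat between -0.008 and 0.004 m and z of carrier_grip in the frame of free_seat below -0.025 m and angle between carrier's own z axis and vertical above 1 rad and horizontal distance between free_tip and front_mark below 0.03 m and linear speed of carrier below 0.03 m/s and contact force between the fingers and carrier below 0.05 N); the robot touches nothing.
It fails at once if a module moved more than 30 mm (distance of any of module_a, module_b from where it was at the start of the episode above 0.03 m).
It fails at once if the jar or the dropper bottle moved more than 30 mm or tipped (distance of any of solvent_jar, flux from where it was at the start of the episode above 0.03 m or angle between any of solvent_jar, flux's own z axis and vertical above 0.5 rad).
It also fails if it takes over 59 s, if anything falls off the work surface, if the arm or the gripper's body presses on something with over 40 N, if the wrist force passes 120 N, or if a joint passes its speed limit or range.

## Working session

There is one attempt and no reset: what is moved stays moved. The work goes in short steps, Python scripts to look and compute and a shell command to move; the robot and the scene stay as the last step left them, time stands still between calls to the robot, and variables do not carry over. Pictures are saved under pics/ and viewed, and the job is handed in when it is done.

```bash
ls; mkdir -p pics
cat > h.py <<'E'
import numpy as np, cv2
from workcell import ctrl
from scipy.spatial.transform import Rotation as R
def shot(name,fn=None):
    p=ctrl.get_image(name)
    if fn: cv2.imwrite('pics/'+fn,cv2.cvtColor(p['pixels'],cv2.COLOR_RGB2BGR))
    return p
def c2w(p,x):
    M=cv2.Rodrigues(np.array(p['rvec'],float))[0]
    return M.T@(np.array(x,float)-np.array(p['tvec'],float).ravel())
def proj(p,X):
    return cv2.projectPoints(np.array(X,float).reshape(-1,3),np.array(p['rvec'],float),np.array(p['tvec'],float),np.array(p['camera_matrix'],float),np.array(p['dist'],float))[0].reshape(-1,2)
def ray(p,uv,z):
    u=cv2.undistortPoints(np.array([[uv]],float),np.array(p['camera_matrix'],float),np.array(p['dist'],float)).ravel()
    M=cv2.Rodrigues(np.array(p['rvec'],float))[0]; c=c2w(p,[0,0,0]); d=M.T@np.array([u[0],u[1],1.])
    return c+d*(z-c[2])/d[2]
def spot(p,q,n=2):
    for r in ctrl.spot_point(p,q)[:n]: print(q,round(r['score'],2),c2w(p,r['position']).round(1),proj(p,c2w(p,r['position'])).round(0).ravel())
def look(p,q,n=2):
    for r in ctrl.look_for(p,q)[:n]: print('L',q,round(r['score'],2),c2w(p,r['position']).round(1))
def tool():
    o=ctrl.get_obs(); return np.array(o['ee_pos']),R.from_rotvec(o['orientation']),o
E
python3 - <<'E'
from h import *
for n in ['side','top']:
    p=shot(n,n+'1.png'); print(n,c2w(p,[0,0,0]).round(0))
    for q in ['tree_foot','front_mark','turn_grip','free_tip','free_seat','carrier','carrier_hole','carrier_grip','mat','module_a','solvent_jar','flux']: spot(p,q)
p=shot('wrist','wrist1.png')
t,r,o=tool(); print(o['t'],t,r.as_matrix().round(3),o['width'])
E
```

```text
pics
side [ -52. -891.  900.]
tree_foot 0.64 [ 522.4 -307.1   -2.4] [351. 326.]
front_mark 0.62 [ 483.2 -230.9    9.2] [319. 311.]
turn_grip 0.71 [ 525.3 -306.4  239.9] [360. 248.]
free_tip 0.96 [ 599.3 -284.1  179.2] [376. 252.]
free_seat 0.6 [ 561.2 -295.4  149.1] [366. 271.]
carrier 0.78 [441.8 261.6  -4.9] [213. 224.]
carrier_hole 0.67 [466.2 243.8  10. ] [223. 220.]
carrier_grip 0.84 [420.3 263.1  24.3] [206. 218.]
mat 0.67 [415.9 236.9   2. ] [209. 229.]
module_a 0.51 [445.2 349.1   3.2] [202. 208.]
module_a 0.42 [398.9 120.3  -0.8] [222. 251.]
solvent_jar 0.97 [ 640.5 -253.1    2.2] [373. 292.]
solvent_jar 0.63 [ 521.  -307.9  240.3] [359. 249.]
flux 0.57 [ 509.8 -432.3   -1.1] [383. 363.]
top [ 194. -162. 2007.]
tree_foot 0.56 [ 526.5 -307.    -2.1] [363. 259.]
front_mark 0.88 [ 487.8 -229.7    5.8] [340. 259.]
turn_grip 0.78 [ 522.5 -305.7  242.4] [372. 251.]
free_tip 0.81 [ 606.8 -284.3  182. ] [374. 229.]
free_seat 0.95 [ 561.  -293.3  149.3] [369. 243.]
carrier 0.72 [438.1 260.7   3. ] [219. 214.]
carrier 0.58 [468.2 244.6   8.5] [226. 209.]
carrier_hole 0.7 [467.3 243.2   9.2] [226. 209.]
carrier_hole 0.3 [401.8 126.9   7. ] [246. 237.]
carrier_grip 0.74 [439.5 262.4   2.1] [219. 214.]
carrier_grip 0.56 [424.8 269.8  31. ] [214. 215.]
module_a 0.52 [446.6 348.9  -1.8] [200. 202.]
solvent_jar 0.75 [ 641.8 -256.1    1.6] [363. 226.]
flux 0.54 [ 513.  -426.9   -1.3] [391. 276.]
flux 0.35 [ 525.6 -305.7  243.6] [372. 250.]
1.35 [180.38548421 598.40912624 230.67037983] [[ 0.289  0.957  0.   ]
 [ 0.957 -0.289  0.   ]
 [ 0.    -0.    -1.   ]] 88.18076392748362
```

Run:
```python
import cv2,numpy as np
s=cv2.imread('pics/side1.png'); t=cv2.imread('pics/top1.png')
a=cv2.resize(s[200:400,280:440],None,fx=2.5,fy=2.5); b=cv2.resize(t[180:320,300:440],(500,500))
cv2.imwrite('pics/tree1.png',cv2.hconcat([a,b][:1])) ;cv2.imwrite('pics/tree2.png',b)
cv2.imwrite('pics/mat1.png',cv2.resize(t[170:270,170:290],None,fx=5,fy=5,interpolation=cv2.INTER_CUBIC))
```

```text
(no output)
```

View pics/side1.png

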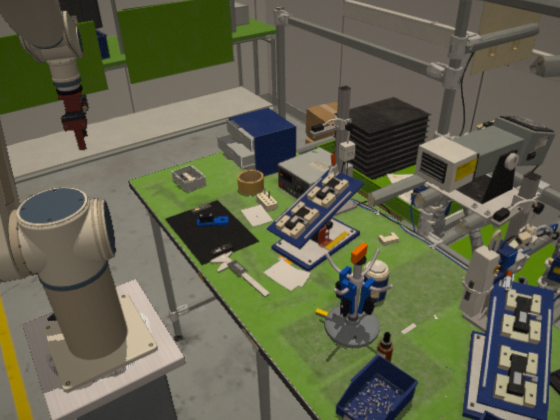

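View pics/top1.png

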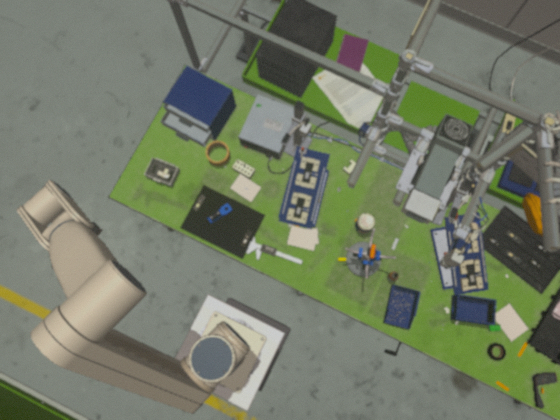

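```bash
echo
```

```text
(no output)
```

View pics/tree1.png

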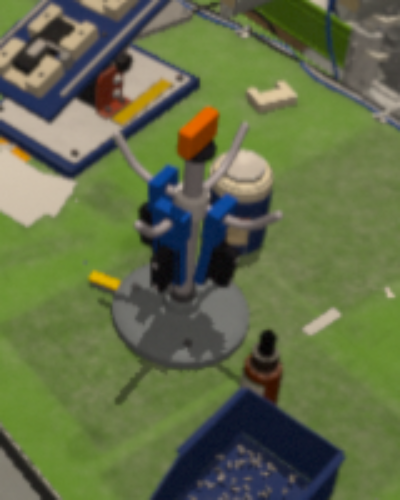

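View pics/tree2.png

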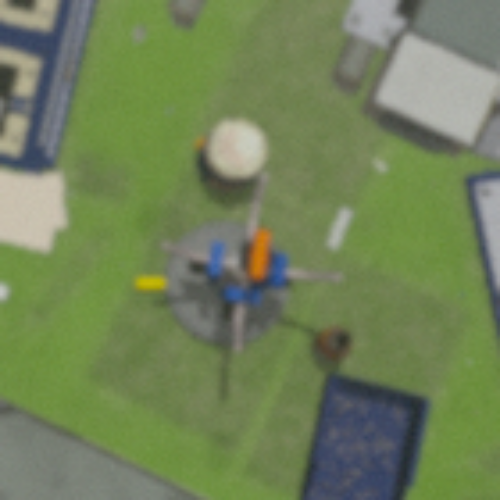

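View pics/mat1.png

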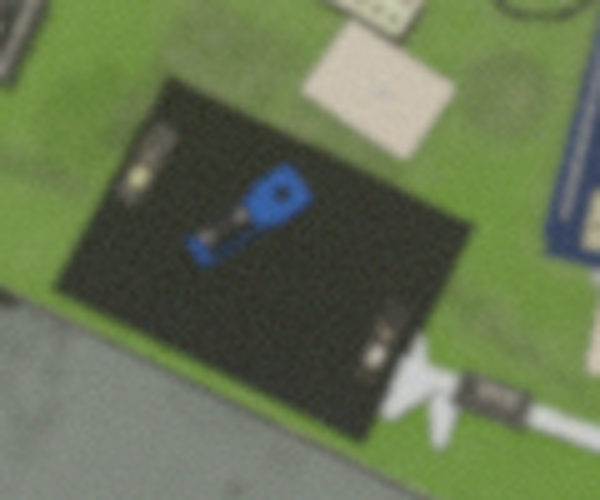

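```bash
cat >> h.py <<'E'
import json,os
def log():
    o=ctrl.get_obs()
    open('log.jsonl','a').write(json.dumps([list(map(float,o['qpos'])),list(map(float,o['ee_pos'])),list(map(float,o['orientation']))])+'\n')
    return o
def down(yaw):  # tool pointing down with x axis at yaw deg
    a=np.radians(yaw); return R.from_matrix(np.array([[np.cos(a),np.sin(a),0],[np.sin(a),-np.cos(a),0],[0,0,-1]]))
def plan(p1,r1,n,jaw,dev=0,start=None):
    """straight plan from present pose to p1,r1 in n rows"""
    o=log()
    p0,r0=(np.array(o['ee_pos']),R.from_rotvec(o['orientation'])) if start is None else start
    w=(r0.inv()*r1).as_rotvec()/n; d=(np.array(p1)-p0)/n; r=r0
    out=[]
    for i in range(n):
        t=r.inv().apply(d); out.append([[round(float(v),3) for v in w],[round(float(v),1) for v in t],jaw]); r=r*R.from_rotvec(w)
    print('mm/row',np.linalg.norm(d).round(1),'deg/row',np.degrees(np.linalg.norm(w)).round(2))
    print(json.dumps(out)); return np.array(p1,float),r1
E
python3 - <<'E'
from h import *
a=plan([480,200,330],down(0),15,1)
plan([524,-306,330],down(-74.5),15,1,start=a)
E
```

```text
mm/row 33.9 deg/row 4.88
[[[-0.0, -0.0, 0.085], [-19.7, 26.8, -6.6], 1], [[-0.0, -0.0, 0.085], [-17.3, 28.4, -6.6], 1], [[-0.0, -0.0, 0.085], [-14.8, 29.7, -6.6], 1], [[-0.0, -0.0, 0.085], [-12.3, 30.9, -6.6], 1], [[-0.0, -0.0, 0.085], [-9.6, 31.8, -6.6], 1], [[-0.0, -0.0, 0.085], [-6.8, 32.5, -6.6], 1], [[-0.0, -0.0, 0.085], [-4.0, 33.0, -6.6], 1], [[-0.0, -0.0, 0.085], [-1.2, 33.2, -6.6], 1], [[-0.0, -0.0, 0.085], [1.6, 33.2, -6.6], 1], [[-0.0, -0.0, 0.085], [4.4, 32.9, -6.6], 1], [[-0.0, -0.0, 0.085], [7.2, 32.4, -6.6], 1], [[-0.0, -0.0, 0.085], [9.9, 31.7, -6.6], 1], [[-0.0, -0.0, 0.085], [12.6, 30.7, -6.6], 1], [[-0.0, -0.0, 0.085], [15.2, 29.6, -6.6], 1], [[-0.0, -0.0, 0.085], [17.6, 28.2, -6.6], 1]]
mm/row 33.9 deg/row 4.97
[[[0.0, 0.0, 0.087], [2.9, 33.7, 0.0], 1], [[0.0, 0.0, 0.087], [5.8, 33.4, 0.0], 1], [[0.0, 0.0, 0.087], [8.7, 32.7, 0.0], 1], [[0.0, 0.0, 0.087], [11.5, 31.8, 0.0], 1], [[0.0, 0.0, 0.087], [14.2, 30.7, 0.0], 1], [[0.0, 0.0, 0.087], [16.8, 29.4, 0.0], 1], [[0.0, 0.0, 0.087], [19.3, 27.8, 0.0], 1], [[0.0, 0.0, 0.087], [21.6, 26.0, 0.0], 1], [[0.0, 0.0, 0.087], [23.8, 24.1, 0.0], 1], [[0.0, 0.0, 0.087], [25.8, 21.9, 0.0], 1], [[0.0, 0.0, 0.087], [27.6, 19.6, 0.0], 1], [[0.0, 0.0, 0.087], [29.2, 17.1, 0.0], 1], [[0.0, 0.0, 0.087], [30.6, 14.5, 0.0], 1], [[0.0, 0.0, 0.087], [31.7, 11.8, 0.0], 1], [[0.0, 0.0, 0.087], [32.6, 9.0, 0.0], 1]]
```

View pics/wrist1.png

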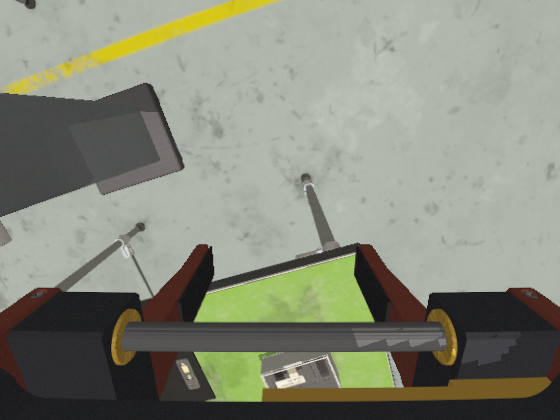

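The side picture shows the tree at about (350,300). Its empty branch points away from the yellow pointer at (320,312), towards the jar at (377,270). The carrier lies on the mat at (212,218), hole end to the right. The top view agrees: carrier at (219,212), tree at (365,258). The wrist view shows only floor and a corner of the bench. I'll move towards the tree first.

```bash
python3 -m handwheel '[[[0,0,0.085],[-19.7,26.8,-6.6],1],[[0,0,0.085],[-17.3,28.4,-6.6],1],[[0,0,0.085],[-14.8,29.7,-6.6],1],[[0,0,0.085],[-12.3,30.9,-6.6],1],[[0,0,0.085],[-9.6,31.8,-6.6],1],[[0,0,0.085],[-6.8,32.5,-6.6],1],[[0,0,0.085],[-4,33,-6.6],1],[[0,0,0.085],[-1.2,33.2,-6.6],1],[[0,0,0.085],[1.6,33.2,-6.6],1],[[0,0,0.085],[4.4,32.9,-6.6],1]]'
python3 - <<'E'
from h import *
a=plan([500,120,330],down(-10),6,1)
plan([524,-306,330],down(-74.5),14,1,start=a)
E
```

```text
t: 2.18
ee_pos: [380.4, 323.8, 297.7]
orientation: [-3.078, -0.624, -0.0]
ft_force: [0.5, 0.7, -0.2]
width: 88.2
mm/row 39.7 deg/row 5.48
[[[-0.0, -0.0, 0.096], [5.1, 39.0, -5.4], 1], [[-0.0, -0.0, 0.096], [8.8, 38.4, -5.4], 1], [[-0.0, -0.0, 0.096], [12.5, 37.3, -5.4], 1], [[-0.0, -0.0, 0.096], [16.0, 36.0, -5.4], 1], [[-0.0, -0.0, 0.096], [19.4, 34.3, -5.4], 1], [[-0.0, -0.0, 0.096], [22.5, 32.3, -5.4], 1]]
mm/row 30.5 deg/row 4.61
[[[0.0, 0.0, 0.08], [7.0, 29.7, 0.0], 1], [[0.0, 0.0, 0.08], [9.3, 29.0, 0.0], 1], [[0.0, 0.0, 0.08], [11.6, 28.2, 0.0], 1], [[0.0, 0.0, 0.08], [13.9, 27.1, 0.0], 1], [[0.0, 0.0, 0.08], [16.0, 25.9, 0.0], 1], [[0.0, 0.0, 0.08], [18.0, 24.6, 0.0], 1], [[0.0, 0.0, 0.08], [19.9, 23.0, 0.0], 1], [[0.0, 0.0, 0.08], [21.7, 21.4, 0.0], 1], [[0.0, 0.0, 0.08], [23.4, 19.6, 0.0], 1], [[0.0, 0.0, 0.08], [24.9, 17.6, 0.0], 1], [[0.0, 0.0, 0.08], [26.2, 15.6, 0.0], 1], [[0.0, 0.0, 0.08], [27.4, 13.4, 0.0], 1], [[0.0, 0.0, 0.08], [28.4, 11.2, 0.0], 1], [[0.0, 0.0, 0.08], [29.2, 8.9, 0.0], 1]]
```

```bash
python3 -m handwheel '[[[0,0,0.096],[5.1,39,-5.4],1],[[0,0,0.096],[8.8,38.4,-5.4],1],[[0,0,0.096],[12.5,37.3,-5.4],1],[[0,0,0.096],[16,36,-5.4],1],[[0,0,0.096],[19.4,34.3,-5.4],1],[[0,0,0.096],[22.5,32.3,-5.4],1],[[0,0,0.08],[7,29.7,0],1],[[0,0,0.08],[9.3,29,0],1],[[0,0,0.08],[11.6,28.2,0],1],[[0,0,0.08],[13.9,27.1,0],1]]'
python3 - <<'E'
from h import *
plan([524,-306,320],down(-74.5),10,1)
E
```

```text
t: 3.02
ee_pos: [508.1, -20.6, 335.5]
orientation: [-3.02, 0.841, -0.014]
ft_force: [0.4, -0.0, 0.3]
width: 87.9
mm/row 28.6 deg/row 4.34
[[[-0.001, -0.0, 0.076], [16.1, 23.6, 1.5], 1], [[-0.001, -0.0, 0.076], [17.8, 22.3, 1.5], 1], [[-0.001, -0.0, 0.076], [19.5, 20.9, 1.5], 1], [[-0.001, -0.0, 0.076], [21.0, 19.4, 1.5], 1], [[-0.001, -0.0, 0.076], [22.4, 17.7, 1.5], 1], [[-0.001, -0.0, 0.076], [23.7, 16.0, 1.5], 1], [[-0.001, -0.0, 0.076], [24.8, 14.2, 1.5], 1], [[-0.001, -0.0, 0.076], [25.8, 12.2, 1.5], 1], [[-0.001, -0.0, 0.076], [26.7, 10.2, 1.6], 1], [[-0.001, -0.0, 0.076], [27.4, 8.2, 1.6], 1]]
```

```bash
python3 -m handwheel '[[[0,0,0.076],[16.1,23.6,1.5],1],[[0,0,0.076],[17.8,22.3,1.5],1],[[0,0,0.076],[19.5,20.9,1.5],1],[[0,0,0.076],[21,19.4,1.5],1],[[0,0,0.076],[22.4,17.7,1.5],1],[[0,0,0.076],[23.7,16,1.5],1],[[0,0,0.076],[24.8,14.2,1.5],1],[[0,0,0.076],[25.8,12.2,1.5],1],[[0,0,0.076],[26.7,10.2,1.6],1],[[0,0,0.076],[27.4,8.2,1.6],1]]'
python3 - <<'E'
from h import *
p=shot('wrist','w2.png')
for q in ['turn_grip','free_tip','free_seat','tree_foot','front_mark']: spot(p,q)
p=shot('top','t2.png')
for q in ['turn_grip','free_tip']: spot(p,q)
t,r,o=tool(); print(t,r.as_matrix().round(3),o['qpos'])
p=shot('side','s2.png')
for q in ['turn_grip','free_tip']: spot(p,q)
E
```

```text
t: 3.85
ee_pos: [516.4, -322.0, 320.8]
orientation: [-2.449, 1.95, -0.015]
ft_force: [0.0, 0.2, -0.4]
width: 88.1
turn_grip 0.75 [ 520.1 -308.1  244.2] [267. 217.]
free_tip 0.64 [ 607.8 -285.1  181.4] [266. 107.]
free_seat 0.64 [ 565.9 -298.5  153.6] [271. 151.]
tree_foot 0.83 [ 521.5 -306.5   -3.6] [274. 170.]
front_mark 0.61 [ 488.3 -234.9    7.9] [227. 181.]
turn_grip 0.43 [ 523.9 -303.   244.3] [371. 250.]
[ 516.86760677 -319.30516976  321.1053704 ] [[ 0.23  -0.973  0.015]
 [-0.973 -0.23   0.003]
 [ 0.001 -0.015 -1.   ]] [-0.57809969  0.30411172  1.58862781  0.01092581  1.23801734  0.75741076]
turn_grip 0.55 [ 520.5 -309.9  239.5] [359. 250.]
free_tip 0.77 [ 601.  -281.5  181.8] [376. 250.]
```

View pics/w2.png

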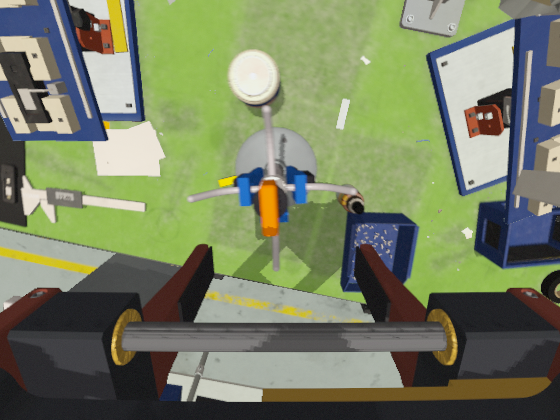

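The wrist picture shows the orange bar at about (269,208), between the fingers, with the empty branch running up to its tip at (266,107). Next I'll lower onto the bar.

Run:
```python
from h import *
plan([522,-307,221],down(-74.3),5,1)
```

```text
mm/row 20.2 deg/row 0.52
[[[-0.003, -0.0, -0.009], [-2.3, -1.3, 20.0], 1], [[-0.003, -0.0, -0.009], [-2.2, -1.4, 20.0], 1], [[-0.003, -0.0, -0.009], [-2.2, -1.4, 20.0], 1], [[-0.003, -0.0, -0.009], [-2.2, -1.5, 20.0], 1], [[-0.003, -0.0, -0.009], [-2.2, -1.6, 20.0], 1]]
```

```bash
python3 -m handwheel '[[[-0.003,0,-0.009],[-2.3,-1.3,20],1],[[-0.003,0,-0.009],[-2.2,-1.4,20],1],[[-0.003,0,-0.009],[-2.2,-1.4,20],1],[[-0.003,0,-0.009],[-2.2,-1.5,20],1],[[-0.003,0,-0.009],[-2.2,-1.6,18],1],[[0,0,0],[0,0,0],1],[[0,0,0],[0,0,0],0.5],[[0,0,0],[0,0,0],0],[[0,0,0],[0,0,0],0],[[0,0,0],[0,0,0],0]]'
python3 - <<'E'
from h import *
t,r,o=tool(); print(t,r.as_matrix().round(3)[:,0],o['width'],np.array(o['ft_force']).round(1))
E
```

```text
t: 5.28
ee_pos: [525.5, -305.7, 225.5]
orientation: [2.512, -1.886, 0.016]
ft_force: [-0.1, 0.6, 0.1]
width: 64.4
[ 525.53755811 -305.74026535  225.54815374] [ 0.279 -0.96   0.008] 64.41985342146108 [-0.1  0.6  0.1]
```

```bash
python3 -m handwheel '[[[0,0,0],[0,2,2],0],[[0,0,0],[0,1,1],0],[[0,0,0],[0,0,0],0],[[0,0,0],[0,0,0],0],[[0,0,0],[0,0,0],0],[[0,0,0],[0,0,0],0],[[0,0,0],[0,0,0],0],[[0,0,0],[0,0,0],0],[[0,0,0],[0,0,0],0],[[0,0,0],[0,0,0],0]]'
python3 - <<'E'
from h import *
p=shot('side','s3.png')
spot(p,'free_tip')
t,r,o=tool(); M=r.as_matrix();print(t,np.degrees(np.arctan2(M[1,0],M[0,0])),o['width'],np.array(o['ft_force']).round(1))
E
```

```text
t: 6.12
ee_pos: [522.9, -306.1, 225.7]
orientation: [-2.508, 1.888, -0.018]
ft_force: [-0.3, -0.1, 0.9]
width: 14.0
free_tip 0.64 [ 604.2 -282.4  180.2] [377. 250.]
[ 522.86822886 -306.0821861   225.75865665] -73.95560866230082 13.71271043101126 [ 1.  -0.7  1. ]
```

```bash
python3 -m handwheel '[[[0,0,-0.08],[0,0,0],0],[[0,0,-0.11],[0,0,0],0],[[0,0,-0.11],[0,0,0],0],[[0,0,-0.11],[0,0,0],0],[[0,0,-0.11],[0,0,0],0],[[0,0,-0.11],[0,0,0],0],[[0,0,-0.11],[0,0,0],0],[[0,0,-0.11],[0,0,0],0],[[0,0,-0.11],[0,0,0],0],[[0,0,-0.05],[0,0,0],0]]'
python3 - <<'E'
from h import *
log()
t,r,o=tool(); M=r.as_matrix();print(t,M.round(3),np.degrees(np.arctan2(M[1,0],M[0,0])),o['width'],np.array(o['ft_force']).round(1),r.inv().apply(np.array([522.9,-306.1,225])-t))
E
```

```text
t: 7.05
ee_pos: [523.4, -306.6, 225.7]
orientation: [3.118, -0.369, 0.018]
ft_force: [0.3, -1.0, 1.6]
width: 13.9
[ 523.35934459 -306.59552548  225.74656869] [[ 0.972 -0.234  0.011]
 [-0.234 -0.972 -0.003]
 [ 0.011  0.    -1.   ]] -13.505149079114851 13.866594476499339 [ 0.3 -1.   1.6] [-0.57088286 -0.37465188  0.74002465]
```

```bash
python3 -m handwheel '[[[0,0,-0.1],[0,0,0],0],[[0,0,-0.11],[0,0,0],0],[[0,0,-0.11],[0,0,0],0],[[0,0,-0.11],[0,0,0],0],[[0,0,-0.11],[0,0,0],0],[[0,0,-0.1],[0,0,0],0],[[0,0,-0.03],[0,0,0],0],[[0,0,0],[0,0,0],0],[[0,0,0],[0,0,0],0],[[0,0,0],[0,0,0],0]]'
python3 - <<'E'
from h import *
log()
t,r,o=tool(); M=r.as_matrix();print(t,np.degrees(np.arctan2(M[1,0],M[0,0])),o['width'],np.array(o['ft_force']).round(1))
for n in ['side','top','wrist']:
    p=shot(n,n+'4.png')
    for q in ['free_tip','front_mark','turn_grip']: spot(p,q,1)
E
```

```text
t: 7.88
ee_pos: [523.9, -306.5, 225.8]
orientation: [3.051, 0.729, 0.014]
ft_force: [-0.1, 0.1, 1.8]
width: 13.8
[ 523.90118577 -306.5478857   225.75266665] 26.88476086466982 13.836159121039874 [-0.1  0.1  1.8]
free_tip 0.89 [ 481.5 -231.5  179.5] [321. 258.]
front_mark 0.77 [ 486.9 -231.2    9.7] [321. 310.]
turn_grip 0.75 [ 523.7 -307.5  240.8] [360. 248.]
turn_grip 0.47 [ 522.9 -304.1  241.4] [371. 251.]
free_tip 0.81 [ 485.1 -231.3  182.1] [281. 114.]
front_mark 0.89 [ 487.8 -233.6    8. ] [283. 118.]
turn_grip 0.79 [ 525.5 -306.6  243.5] [285. 282.]
```

View pics/side4.png

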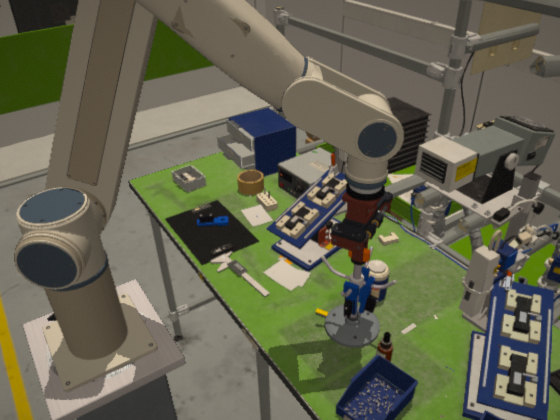

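View pics/wrist4.png

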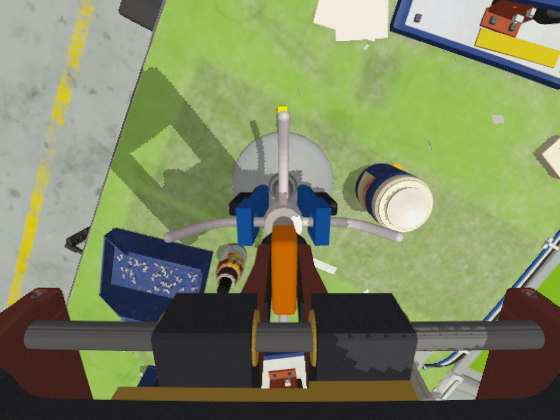

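The wrist view shows the empty branch's tip at (283,115), right over the yellow pointer at (283,108). The side view agrees. Next I'll release the bar, rise and go to the carrier.

```bash
python3 -m handwheel '[[[0,0,0],[0,0,0],0.6],[[0,0,0],[0,0,0],0.6],[[0,0,0],[0,0,0],0.6],[[0,0,0],[0,0,-20],0.6],[[0,0,0],[0,0,-30],0.6],[[0,0,0],[0,0,-35],0.6],[[0,0,0],[0,0,-20],0.6],[[0.05,0.05,0],[10,-20,0],0.6],[[0.05,0.05,0],[10,-35,0],0.6],[[0.05,0.05,0],[10,-35,0],0.6]]'
python3 - <<'E'
from h import *
a=plan([445,245,250],down(63),15,0.7)
t,r,o=tool(); M=r.as_matrix();print(t,M.round(3),o['width'])
p=shot('side','s5.png')
spot(p,'free_tip')
E
cat log.jsonl
```

```text
t: 9.32
ee_pos: [509.8, -213.4, 340.9]
orientation: [-2.875, -0.687, -0.184]
ft_force: [-0.1, -0.3, -0.6]
width: 52.5
mm/row 31.5 deg/row 2.54
[[[-0.006, -0.014, -0.042], [8.5, -27.9, 11.8], 0.7], [[-0.006, -0.014, -0.042], [9.8, -27.6, 11.5], 0.7], [[-0.006, -0.014, -0.042], [11.1, -27.2, 11.2], 0.7], [[-0.006, -0.014, -0.042], [12.4, -26.8, 10.8], 0.7], [[-0.006, -0.014, -0.042], [13.7, -26.3, 10.5], 0.7], [[-0.006, -0.014, -0.042], [14.9, -25.8, 10.2], 0.7], [[-0.006, -0.014, -0.042], [16.1, -25.2, 9.8], 0.7], [[-0.006, -0.014, -0.042], [17.3, -24.5, 9.4], 0.7], [[-0.006, -0.014, -0.042], [18.4, -23.9, 9.0], 0.7], [[-0.006, -0.014, -0.042], [19.5, -23.1, 8.6], 0.7], [[-0.006, -0.014, -0.042], [20.6, -22.3, 8.2], 0.7], [[-0.006, -0.014, -0.042], [21.6, -21.5, 7.8], 0.7], [[-0.006, -0.014, -0.042], [22.6, -20.6, 7.4], 0.7], [[-0.006, -0.014, -0.042], [23.5, -19.7, 6.9], 0.7], [[-0.006, -0.014, -0.042], [24.4, -18.7, 6.5], 0.7]]
[ 509.84035557 -213.39997614  340.88825265] [[ 0.886  0.458  0.078]
 [ 0.436 -0.877  0.202]
 [ 0.161 -0.145 -0.976]] 52.49655167317068
free_tip 0.81 [ 486.  
[... 1656 characters left out ...]
66433, 0.003951507481054147, 1.0499296798941014, -0.31749220287209334], [523.3593445885989, -306.59552547795505, 225.74656869484576], [3.118277867151364, -0.36921581465201975, 0.01784219721834263]]
[[-0.5507410582025687, 0.39825613734126947, 1.6817492542481862, 0.0039952559039746925, 1.0520412136738002, -1.0219077999067954], [523.9011857681278, -306.54788569505, 225.75266664546172], [3.05132227538964, 0.7292724690620305, 0.014441174471540955]]
[[-0.5351151681981702, 0.21943681907811646, 1.672609623924003, 0.22429558603391364, 1.2929929957481126, -1.0706633888445387], [509.84035557096587, -213.39997613779323, 340.88825264526463], [-2.87507310957103, -0.6869862847491847, -0.18415910151200152]]
```

```bash
cat > kin.py <<'E'
import numpy as np, json
from scipy.spatial.transform import Rotation as R
from scipy.optimize import least_squares
QMIN=np.array([-3,-.9,.09,-1.31,.11,-2.54]); QMAX=np.array([3,2.11,2.58,4.45,2.69,2.54])
def fk(q,P,full=False):
    a1,d1,L2,a3,L3,ly,L6,s4,off6=P
    Rz=lambda a:R.from_euler('z',a); Ry=lambda a:R.from_euler('y',a)
    A=Rz(q[0]); B=A*Ry(q[1]); C=B*Ry(q[2]); D=C*Rz(np.sign(s4)*q[3]); E=D*Ry(q[4]); F=E*Rz(q[5]+off6)
    sh=A.apply([a1,ly,d1]); el=sh+B.apply([0,0,L2]); wr=el+C.apply([a3,0,L3]); p=wr+F.apply([0,0,L6])
    return (p,F,sh,el,wr) if full else (p,F)
E
python3 - <<'E'
from kin import *
S=[json.loads(l) for l in open('log.jsonl')]
best=None
for s4 in (1,-1):
  for off in (0,np.pi):
    def f(x):
        P=np.r_[x,s4,off]; e=[]
        for q,p,o in S:
            a,b=fk(q,P); e+=list(a-p); e+=list(300*(R.from_rotvec(o).inv()*b).as_rotvec())
        return np.array(e)
    s=least_squares(f,[0,200,500,0,500,0,250]); rms=np.sqrt(np.mean(s.fun**2)); print(s4,off,s.x.round(1),rms)
    if best is None or rms<best[0]: best=(rms,np.r_[s.x,s4,off],s.fun)
print(best[2].reshape(-1,6).round(1))
J=None
np.save('P.npy',best[1])
E
```

```text
1 0 [ -0.  312.4 563.1  77.5 484.9  11.9 301.6] 384.76494904855923
1 3.141592653589793 [ -0.  312.4 563.1  77.5 484.9  11.9 301.6] 9.63058631017943e-14
-1 0 [ -28.1 -301.8  556.1   22.8  493.9   12.6 -274.6] 382.8782421759162
-1 3.141592653589793 [ -28.1 -301.8  556.1   22.8  493.9   12.6 -274.6] 18.668341384955884
[[ 0.  0. -0. -0. -0. -0.]
 [ 0.  0. -0. -0. -0. -0.]
 [ 0.  0.  0. -0. -0.  0.]
 [ 0.  0.  0. -0. -0.  0.]
 [ 0. -0.  0. -0.  0. -0.]
 [ 0.  0.  0. -0.  0.  0.]
 [-0.  0.  0.  0. -0.  0.]
 [ 0.  0.  0. -0. -0. -0.]
 [-0.  0.  0.  0. -0.  0.]]
```

```bash
cat >> kin.py <<'E'
P=np.load('P.npy') if __import__('os').path.exists('P.npy') else None
def ik(p,r,q0,tries=1,rng=np.random.default_rng(0)):
    def f(q):
        a,b=fk(q,P); return np.r_[a-p,300*(r.inv()*b).as_rotvec()]
    best=None
    for k in range(tries):
        s=least_squares(f,np.clip(q0 if k==0 else rng.uniform(QMIN,QMAX),QMIN+1e-3,QMAX-1e-3),bounds=(QMIN,QMAX))
        e=np.linalg.norm(s.fun)
        if best is None or e<best[1]: best=(s.x,e)
        if e<.05: break
    return best
AX=np.array([524.,-306.8,0]); BR=np.radians(116.9)
u=np.array([np.cos(BR),np.sin(BR),0]); Z=np.array([0,0,1.])
def rod(s):
    """s: arc length from tip inward (mm, negative = beyond tip). returns point, tangent angle th"""
    if s<=24: th=np.radians(50); r,h=84.0-s*np.cos(th),182.7-s*np.sin(th)
    elif s<=24+40*np.radians(50): th=np.radians(50)-(s-24)/40; r,h=38+40*np.sin(th),150+40*(1-np.cos(th))
    else: th=0; r,h=38-(s-24-40*np.radians(50)),150
    return AX+u*r+Z*h,th
def carrier_at(hole,th,off=0):
    """carrier rotation with z at elevation th outward; grip low"""
    z=u*np.cos(th)+Z*np.sin(th); x=u*np.sin(th)-Z*np.cos(th); y=np.cross(z,x)
    Rm=R.from_matrix(np.c_[x,y,z]); return hole-Rm.apply([-32,0,6]),Rm
def tool_in_carrier(sgn,delta=0,h=22,dx=18):
    # tool z=-carrier z (tilted by delta towards +x), tool x = sgn*carrier y
    z=np.array([np.sin(delta),0,-np.cos(delta)]); x=np.array([0,sgn,0.]); y=np.cross(z,x)
    return np.array([dx,0,h]),R.from_matrix(np.c_[x,y,z])
E
python3 - <<'E'
from kin import *
for sgn in (1,-1):
  for dl in (-20,0,20,30):
    tp,tr=tool_in_carrier(sgn,np.radians(dl)); q=np.array([-.5,.4,1.7,0,1,0])
    print(sgn,dl)
    for s in (-30,0,24,40,59,70):
        h,th=rod(s); c,Rc=carrier_at(h,th); 
        q,e=ik(c+Rc.apply(tp),Rc*tr,q,12); F=fk(q,P,True); print(s,round(np.degrees(th)),q.round(2),round(e,1),F[0].round(0),F[4].round(0))
E
```

```text
1 -20
-30 50 [ 0.11  0.48  2.38  4.45  0.97 -1.86] 21.8 [ 453. -181.  180.] [318.  46. 326.]
0 50 [ 0.08  0.53  2.34  4.45  0.96 -1.85] 9.2 [ 463. -192.  160.] [337.  38. 309.]
24 50 [ 0.05  0.58  2.31  4.45  0.96 -1.85] 0.0 [ 471. -202.  144.] [353.  31. 295.]
40 27 [ 0.09  0.97  2.25  4.33  1.48 -1.5 ] 0.0 [ 482. -224.  117.] [346.  43. 154.]
59 0 [-0.05  1.31  2.03  4.27  2.01 -1.38] 0.0 [ 500. -259.  100.] [371.  -6.  -3.]
70 0 [-0.07  1.31  2.02  4.24  2.01 -1.39] 0.0 [ 505. -269.  100.] [376. -16.  -3.]
1 0
-30 50 [-0.02  0.27  2.26 -1.28  0.64 -2.54] 5.8 [ 455. -171.  183.] [364.   4. 411.]
0 50 [-0.07  0.33  2.24 -1.31  0.61 -2.54] 3.3 [ 464. -187.  164.] [379. -15. 396.]
24 50 [-0.1   0.37  2.21 -1.31  0.6  -2.54] 12.6 [ 473. -198.  148.] [395. -26. 383.]
40 27 [ 0.01  0.69  2.29  4.33  1.03 -1.74] 0.0 [ 482. -224.  117.] [360.  16. 254.]
59 0 [-0.    1.09  2.17  4.24  1.63 -1.46] 0.0 [ 500. -259.  100.] [363.  10. 100.]
70 0 [-0.03  1.09  2.16  4.21  1.62 -1.47] 0.0 [ 505. -269.  100.] [368.   0. 100.]
1 20
-30 50 [-0.3   0.2   2.11 -0.29  0.62  2.54] 29.7 [ 453. -181.  190
[... 2317 characters left out ...]
46. 328.]
59 0 [-0.05  0.83  2.24  4.22  1.19  1.51] 0.0 [ 500. -259.  100.] [371.  -6. 203.]
70 0 [-0.07  0.83  2.23  4.2   1.18  1.5 ] 0.0 [ 505. -269.  100.] [376. -16. 203.]
-1 30
-30 50 [-0.31  0.24  2.05 -0.18  0.74 -0.65] 0.0 [ 455. -171.  186.] [ 432. -125.  483.]
0 50 [-0.34  0.3   2.04 -0.19  0.69 -0.67] 0.0 [ 464. -189.  163.] [ 440. -142.  460.]
24 50 [-0.36  0.34  2.02 -0.19  0.65 -0.68] 0.0 [ 471. -202.  144.] [ 447. -156.  441.]
40 27 [-0.22  0.42  2.18 -1.25  0.46  0.45] 0.0 [ 482. -224.  117.] [408. -77. 370.]
59 0 [-0.1   0.7   2.24  4.25  0.95  1.37] 0.0 [ 500. -259.  100.] [381. -26. 251.]
70 0 [-0.12  0.7   2.23  4.24  0.94  1.36] 0.0 [ 505. -269.  100.] [386. -36. 251.]
```

Run:
```python
from kin import *
from h import shot,c2w,tool
p=shot('wrist'); t,r,o=tool(); print('cam in tool',r.inv().apply(c2w(p,[0,0,0])-t).round(0))
tipw,_=rod(0)
for dl in (20,25,30,35,40):
  for s in (30,34,38,42):
   for dth in (0,8,15):
    h,th=rod(s); thc=th+np.radians(dth); c,Rc=carrier_at(h,thc)
    tp,tr=tool_in_carrier(-1,np.radians(dl),26,24)
    tcp=c+Rc.apply(tp); rt=Rc*tr
    q,e=ik(tcp,rt,np.array([-.3,.3,2.05,-.3,.7,-.5]),1)
    w=rt.inv().apply(tipw-tcp)
    if e<.5: print(dl,s,'rod',round(np.degrees(th)),'car',round(np.degrees(thc)),q.round(2),'tip in tool',w.round(0))
```

```text
cam in tool [   1.  -84. -154.]
20 30 rod 41 car 41 [-0.21  0.36  2.17 -0.97  0.47  0.18] tip in tool [ -0.  53. -30.]
20 30 rod 41 car 49 [-0.27  0.34  2.12 -0.56  0.51 -0.27] tip in tool [ -0.  49. -28.]
20 30 rod 41 car 56 [-0.33  0.33  2.06 -0.29  0.6  -0.56] tip in tool [ -0.  46. -27.]
20 34 rod 36 car 36 [-0.17  0.4   2.2  -1.29  0.49  0.52] tip in tool [  0.  55. -34.]
20 34 rod 36 car 44 [-0.23  0.36  2.15 -0.86  0.46  0.04] tip in tool [ -0.  50. -33.]
20 34 rod 36 car 51 [-0.29  0.34  2.1  -0.51  0.52 -0.34] tip in tool [  0.  46. -32.]
20 38 rod 30 car 38 [-0.2   0.4   2.19 -1.18  0.47  0.4 ] tip in tool [  0.  52. -37.]
20 38 rod 30 car 45 [-0.25  0.36  2.14 -0.79  0.46 -0.03] tip in tool [  0.  47. -36.]
20 42 rod 24 car 39 [-0.21  0.4   2.18 -1.12  0.46  0.32] tip in tool [  0.  49. -41.]
25 30 rod 41 car 41 [-0.25  0.35  2.14 -0.72  0.47 -0.11] tip in tool [ -0.  50. -34.]
25 30 rod 41 car 49 [-0.31  0.34  2.08 -0.37  0.56 -0.49] tip in tool [ -0.  46. -33.]
25 30 rod 41 car 56 [-0.36  0.34  2.02 -0.16  0.68 -0.71] tip in tool [  0.  43. -31.]
25 34 rod 36 car 36 [-0.
[... 2929 characters left out ...]
51.]
40 34 rod 36 car 44 [-0.39  0.38  2.   -0.11  0.68 -0.77] tip in tool [ -0.  36. -48.]
40 34 rod 36 car 51 [-0.43  0.4   1.94  0.01  0.81 -0.91] tip in tool [  0.  33. -46.]
40 38 rod 30 car 30 [-0.3   0.39  2.1  -0.57  0.47 -0.28] tip in tool [  0.  41. -55.]
40 38 rod 30 car 38 [-0.36  0.38  2.04 -0.26  0.58 -0.62] tip in tool [ -0.  36. -53.]
40 38 rod 30 car 45 [-0.4   0.39  1.98 -0.09  0.7  -0.81] tip in tool [  0.  32. -50.]
40 42 rod 24 car 24 [-0.27  0.42  2.13 -0.89  0.43  0.05] tip in tool [ -0.  42. -60.]
40 42 rod 24 car 32 [-0.32  0.39  2.08 -0.47  0.49 -0.4 ] tip in tool [  0.  36. -57.]
40 42 rod 24 car 39 [-0.37  0.39  2.02 -0.22  0.6  -0.66] tip in tool [  0.  32. -55.]
```

```bash
cat >> kin.py <<'E'
def carrier_flat(org,phi):
    a=np.radians(phi); return np.array(org,float),R.from_euler('z',a)
E
python3 - <<'E'
from h import *
import kin
c,Rc=kin.carrier_flat([440,261,4],150)
tp,tr=kin.tool_in_carrier(-1,np.radians(30),26,24)
g=c+Rc.apply(tp); rt=Rc*tr
q,e=kin.ik(g,rt,np.array([.6,.3,1.8,0,1.2,-.3]),5);print(q.round(2),e)
hov=g-rt.apply([0,0,110])
q,e=kin.ik(hov,rt,q,5);print(q.round(2),e, hov)
a=plan(hov,rt,14,0.7)
E
```

```text
[ 0.32  0.72  1.81  0.46  1.02 -1.05] 1.277694634127324e-13
[ 0.26  0.61  1.72  0.38  1.23 -0.99] 1.8306084637894373e-13 [466.84678752 245.5        125.26279442]
mm/row 36.3 deg/row 3.02
[[[0.029, -0.024, -0.036], [9.2, -27.9, 21.3], 0.7], [[0.029, -0.024, -0.036], [10.8, -26.9, 21.9], 0.7], [[0.029, -0.024, -0.036], [12.3, -25.9, 22.4], 0.7], [[0.029, -0.024, -0.036], [13.7, -24.7, 22.8], 0.7], [[0.029, -0.024, -0.036], [15.2, -23.5, 23.2], 0.7], [[0.029, -0.024, -0.036], [16.6, -22.3, 23.5], 0.7], [[0.029, -0.024, -0.036], [17.9, -20.9, 23.7], 0.7], [[0.029, -0.024, -0.036], [19.2, -19.6, 23.8], 0.7], [[0.029, -0.024, -0.036], [20.5, -18.1, 23.9], 0.7], [[0.029, -0.024, -0.036], [21.7, -16.7, 23.9], 0.7], [[0.029, -0.024, -0.036], [22.9, -15.2, 23.8], 0.7], [[0.029, -0.024, -0.036], [24.0, -13.6, 23.7], 0.7], [[0.029, -0.024, -0.036], [25.0, -12.0, 23.5], 0.7], [[0.029, -0.024, -0.036], [26.0, -10.4, 23.2], 0.7]]
```

Run:
```python
from h import *
import kin
p=shot('top'); print(ray(p,(290,200),120).round(0),ray(p,(325,160),120).round(0),ray(p,(285,225),60).round(0))
c,Rc=kin.carrier_flat([440,261,4],150)
tp,tr=kin.tool_in_carrier(-1,np.radians(30),26,24)
g=c+Rc.apply(tp); rt=Rc*tr
hov=g-rt.apply([0,0,130])
t,r,o=tool()
from scipy.spatial.transform import Slerp
rm=Slerp([0,1],R.concatenate([r,rt]))(.75)
a=plan([470,140,300],rm,10,0.7)
plan(hov,rt,6,0.7,start=a)
```

```text
[584.  29. 120.] [777. -20. 120.] [502.  10.  60.]
mm/row 35.9 deg/row 3.17
[[[0.031, -0.026, -0.038], [11.4, -32.3, 10.7], 0.7], [[0.031, -0.026, -0.038], [12.9, -31.5, 11.4], 0.7], [[0.031, -0.026, -0.038], [14.3, -30.6, 12.0], 0.7], [[0.031, -0.026, -0.038], [15.8, -29.7, 12.5], 0.7], [[0.031, -0.026, -0.038], [17.3, -28.7, 13.0], 0.7], [[0.031, -0.026, -0.038], [18.7, -27.6, 13.4], 0.7], [[0.031, -0.026, -0.038], [20.0, -26.4, 13.8], 0.7], [[0.031, -0.026, -0.038], [21.4, -25.2, 14.0], 0.7], [[0.031, -0.026, -0.038], [22.7, -23.9, 14.2], 0.7], [[0.031, -0.026, -0.038], [23.9, -22.6, 14.4], 0.7]]
mm/row 31.1 deg/row 1.76
[[[0.017, -0.014, -0.021], [13.2, 1.9, 28.2], 0.7], [[0.017, -0.014, -0.021], [13.5, 2.7, 27.9], 0.7], [[0.017, -0.014, -0.021], [13.9, 3.5, 27.7], 0.7], [[0.017, -0.014, -0.021], [14.2, 4.2, 27.4], 0.7], [[0.017, -0.014, -0.021], [14.4, 5.0, 27.1], 0.7], [[0.017, -0.014, -0.021], [14.7, 5.8, 26.8], 0.7]]
```

```bash
python3 -m handwheel '[[[0.031,-0.026,-0.038],[11.4,-32.3,10.7],0.7],[[0.031,-0.026,-0.038],[12.9,-31.5,11.4],0.7],[[0.031,-0.026,-0.038],[14.3,-30.6,12],0.7],[[0.031,-0.026,-0.038],[15.8,-29.7,12.5],0.7],[[0.031,-0.026,-0.038],[17.3,-28.7,13],0.7],[[0.031,-0.026,-0.038],[18.7,-27.6,13.4],0.7],[[0.031,-0.026,-0.038],[20,-26.4,13.8],0.7],[[0.031,-0.026,-0.038],[21.4,-25.2,14],0.7],[[0.031,-0.026,-0.038],[22.7,-23.9,14.2],0.7],[[0.031,-0.026,-0.038],[23.9,-22.6,14.4],0.7]]'
python3 - <<'E'
from h import *
import kin
c,Rc=kin.carrier_flat([440,261,4],150)
tp,tr=kin.tool_in_carrier(-1,np.radians(30),26,24)
g=c+Rc.apply(tp); rt=Rc*tr
hov=g-rt.apply([0,0,130])
plan(hov,rt,8,0.7)
E
```

```text
t: 10.35
ee_pos: [475.4, 138.9, 293.4]
orientation: [-2.481, -1.2, 0.256]
ft_force: [0.2, -1.4, 0.2]
width: 61.4
mm/row 22.7 deg/row 1.3
[[[0.013, -0.008, -0.016], [10.0, 0.4, 20.4], 0.7], [[0.013, -0.008, -0.016], [10.2, 0.9, 20.3], 0.7], [[0.013, -0.008, -0.016], [10.3, 1.3, 20.2], 0.7], [[0.013, -0.008, -0.016], [10.5, 1.7, 20.1], 0.7], [[0.013, -0.008, -0.016], [10.6, 2.2, 20.0], 0.7], [[0.013, -0.008, -0.016], [10.7, 2.6, 19.9], 0.7], [[0.013, -0.008, -0.016], [10.8, 3.1, 19.8], 0.7], [[0.013, -0.008, -0.016], [10.9, 3.5, 19.6], 0.7]]
```

```bash
python3 -m handwheel '[[[0.013,-0.008,-0.016],[10,0.4,20.4],0.7],[[0.013,-0.008,-0.016],[10.2,0.9,20.3],0.7],[[0.013,-0.008,-0.016],[10.3,1.3,20.2],0.7],[[0.013,-0.008,-0.016],[10.5,1.7,20.1],0.7],[[0.013,-0.008,-0.016],[10.6,2.2,20],0.7],[[0.013,-0.008,-0.016],[10.7,2.6,19.9],0.7],[[0.013,-0.008,-0.016],[10.8,3.1,19.8],0.7],[[0.013,-0.008,-0.016],[10.9,3.5,19.6],0.7],[[0,0,0],[0,0,0],0.7],[[0,0,0],[0,0,0],0.7]]'
python3 - <<'E'
from h import *
p=shot('wrist','w6.png')
for q in ['carrier','carrier_hole','carrier_grip']: spot(p,q,2)
c=[440,261,4]
t,r,o=tool(); print(t,o['width'])
q=shot('top')
for k in ['carrier','carrier_hole','carrier_grip']: spot(q,k,2)
np.save('w6.npy',p,allow_pickle=True)
E
```

```text
t: 11.18
ee_pos: [483.8, 247.4, 127.6]
orientation: [-2.311, -1.355, 0.367]
ft_force: [-0.1, -0.6, 0.0]
width: 61.9
carrier 0.81 [441.4 264.3   4.6] [280. 222.]
carrier_hole 0.74 [466.4 240.6  10.1] [271. 255.]
carrier_grip 0.9 [424.1 265.6  26.6] [272. 203.]
[484.24105142 247.12944556 129.69544955] 61.3812731852812
carrier 0.28 [ 523.5 -306.8  242.2] [372. 251.]
carrier_grip 0.72 [ 523.7 -305.5  243.8] [372. 251.]
```

View pics/w6.png

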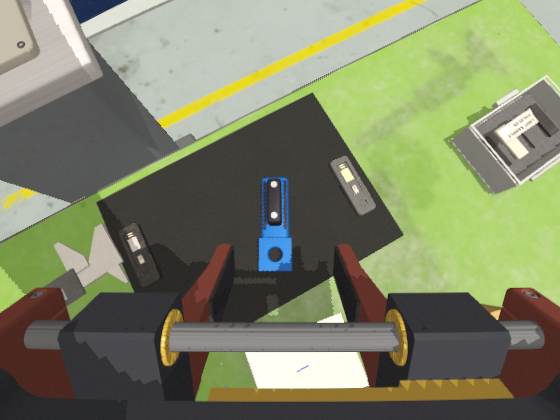

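The wrist view shows the carrier between the fingers: hole at about (275,254), rib at (274,203). The modules are clear on either side, at (138,252) and (353,185). I'll refine the carrier's pose from the blue outline.

Run:
```python
from h import *
p=np.load('w6.npy',allow_pickle=True).item()
im=p['pixels'].astype(int); 
m=(im[...,2]>im[...,0]+60)&(im[...,2]>90); m[:160]=0;m[290:]=0;m[:,:235]=0;m[:,320:]=0
n,l,st,_=cv2.connectedComponentsWithStats(m.astype(np.uint8)); k=1+st[1:,4].argmax(); mm=(l==k).astype(np.uint8)
cs,_=cv2.findContours(mm,cv2.RETR_EXTERNAL,cv2.CHAIN_APPROX_NONE); cnt=max(cs,key=len).reshape(-1,2)
W=np.array([ray(p,c,16) for c in cnt.astype(float)])[:,:2]
box=cv2.minAreaRect(W.astype(np.float32)); print('box',box)
# hole: dark pixels in rows 240..270
cv,h=cv2.findContours(mm,cv2.RETR_CCOMP,cv2.CHAIN_APPROX_NONE)
for c in cv:
    if 20<len(c)<120:
        c0=c.reshape(-1,2).mean(0); print(len(c),c0,ray(p,c0,16).round(1))
bp=cv2.boxPoints(box); print(bp.round(1)); 
# rib top centre from dark/ white dots
for uv in [(274.5,185),(274.5,215)]: print(ray(p,uv,36).round(1))
c=W.mean(0)
```

```text
box ((440.57989501953125, 259.6873779296875), (32.14906692504883, 94.302978515625), 60.6004638671875)
41 [275.07317073 254.19512195] [468.6 244.5  16. ]
99 [284.6969697  204.25252525] [429.4 277.1  16. ]
100 [264.   204.99] [419.9 258.4  16. ]
114 [273.73684211 201.97368421] [421.9 268.6  16. ]
[[391.6 268.8]
 [473.8 222.5]
 [489.6 250.5]
 [407.4 296.8]]
[412.3 275.7  36. ]
[437.9 261.6  36. ]
```

Run:
```python
from h import *
import kin
c,Rc=kin.carrier_flat([440.6,260,4],150.6)
tp,tr=kin.tool_in_carrier(-1,np.radians(30),26,24)
g=c+Rc.apply(tp); rt=Rc*tr
print(g)
plan(g,rt,6,0.5)
```

```text
[419.69086853 271.78169009  30.        ]
mm/row 20.2 deg/row 0.12
[[[0.002, 0.001, 0.0], [-1.6, -1.7, 20.1], 0.5], [[0.002, 0.001, 0.0], [-1.6, -1.7, 20.1], 0.5], [[0.002, 0.001, 0.0], [-1.6, -1.7, 20.1], 0.5], [[0.002, 0.001, 0.0], [-1.7, -1.6, 20.1], 0.5], [[0.002, 0.001, 0.0], [-1.7, -1.6, 20.1], 0.5], [[0.002, 0.001, 0.0], [-1.7, -1.5, 20.1], 0.5]]
```

```bash
python3 -m handwheel '[[[0.002,0.001,0],[-1.6,-1.7,20],0.5],[[0.002,0.001,0],[-1.6,-1.7,20],0.5],[[0.002,0.001,0],[-1.6,-1.7,20],0.5],[[0.002,0.001,0],[-1.7,-1.6,20],0.5],[[0.002,0.001,0],[-1.7,-1.6,14],0.4],[[0,0,0],[0,0,10],0.4],[[0,0,0],[0,0,5],0.4],[[0,0,0],[0,0,0],0.4],[[0,0,0],[0,0,0],0.4],[[0,0,0],[0,0,0],0.4]]'
python3 - <<'E'
from h import *
import kin
c,Rc=kin.carrier_flat([440.6,260,4],150.6)
tp,tr=kin.tool_in_carrier(-1,np.radians(30),26,24)
g=c+Rc.apply(tp); rt=Rc*tr
t,r,o=tool(); print(r.inv().apply(g-t), np.degrees((r.inv()*rt).as_rotvec()),o['width'])
E
```

```text
t: 12.42
ee_pos: [431.1, 270.4, 41.6]
orientation: [-2.309, -1.35, 0.341]
ft_force: [-0.5, 0.4, -1.5]
width: 34.9
[-4.57145145 -3.55596369 15.30023404] [ 0.68481707 -0.52810623  0.15765936] 34.87425256493344
```

```bash
python3 -m handwheel '[[[0.006,-0.004,0],[-2.4,-1.8,5],0.4],[[0.006,-0.004,0],[-2.4,-1.8,6],0.4],[[0,0,0],[-0.8,-0.6,4],0.4],[[0,0,0],[0,0,2.5],0.4],[[0,0,0],[0,0,0],0.2],[[0,0,0],[0,0,0],0],[[0,0,0],[0,0,0],0],[[0,0,0],[0,0,0],0],[[0,0,0],[0,0,0],0],[[0,0,0],[0,0,0],0]]'
python3 - <<'E'
from h import *
import kin
c,Rc=kin.carrier_flat([440.6,260,4],150.6)
tp,tr=kin.tool_in_carrier(-1,np.radians(30),26,24)
g=c+Rc.apply(tp); rt=Rc*tr
t,r,o=tool(); print(r.inv().apply(g-t), np.degrees((r.inv()*rt).as_rotvec()),o['width'],np.array(o['ft_force']).round(1))
shot('wrist','w7.png')
E
```

```text
t: 13.25
ee_pos: [418.9, 272.0, 28.8]
orientation: [-2.301, -1.348, 0.354]
ft_force: [0.3, 1.1, -1.3]
width: 13.7
[ 0.20683542  0.03293053 -1.45782712] [ 0.10795005 -0.21165734  0.20463896] 13.71529817619975 [ 0.3  1.1 -1.3]
```

View pics/w7.png

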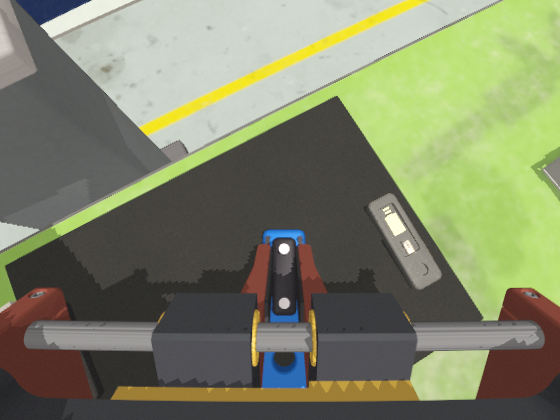

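The wrist view shows the rib clamped between the pads at (283,275), opening 13.7 mm. Next I'll lift and plan the approach.

```bash
cat >> kin.py <<'E'
TC=np.load('tc.npz') if __import__('os').path.exists('tc.npz') else None
def tool_for(hole,th,TCd=None):
    d=TCd or TC; c,Rc=carrier_at(hole,th)
    return c+Rc.apply(d['tp']), Rc*R.from_rotvec(d['tr'])
E
python3 - <<'E'
from h import *
import kin
c,Rc=kin.carrier_flat([440.6,260,4],150.6)
t,r,o=tool()
tp=Rc.inv().apply(t-c); tp[1]=0; tr=Rc.inv()*r
# hold tool x exactly along -y (pads aligned)
print(tp,np.degrees(tr.as_rotvec()), tr.as_matrix().round(3))
np.savez('tc.npz',tp=tp,tr=tr.as_rotvec())
E
python3 - <<'E'
from h import *
import kin
from scipy.spatial.transform import Slerp
t,r,o=tool()
h=kin.rod(-45)[0]; p1,r1=kin.tool_for(h,np.radians(50))
print(p1)
S=Slerp([0,1],R.concatenate([r,r1])); print('tot deg',np.degrees((r.inv()*r1).magnitude()))
w=[(np.array([440,255,150]),S(0)),(np.array([465,60,310]),S(.45)),(p1,r1)]
s=(t,r);n=[4,8,10]; q=np.array(o['qpos'])
for (p,rr),k in zip(w,n):
    for i in range(1,5):
        f=i/4; q,e=kin.ik(s[0]+(p-s[0])*f,s[1]*R.from_rotvec((s[1].inv()*rr).as_rotvec()*f),q); 
    print(q.round(2),round(e,2))
    s=plan(p,rr,k,0,start=s)
E
```

```text
[24.75287729  0.         24.72923205] [-110.70275734  110.42126072  -29.77244116] [[ 0.001 -0.867  0.498]
 [-1.    -0.004 -0.004]
 [ 0.005 -0.498 -0.867]]
[ 447.79208441 -156.58599241  195.03937774]
tot deg 51.85482102527805
[ 0.29  0.54  1.76  0.39  1.24 -0.98] 0.0
mm/row 31.1 deg/row 0.0
[[[0.0, 0.0, 0.0], [-1.0, -9.3, -29.6], 0], [[0.0, 0.0, 0.0], [-1.0, -9.3, -29.6], 0], [[0.0, 0.0, 0.0], [-1.0, -9.3, -29.6], 0], [[0.0, 0.0, 0.0], [-1.0, -9.3, -29.6], 0]]
[ 0.03  0.19  1.79  0.12  1.35 -0.8 ] 0.0
mm/row 31.7 deg/row 2.92
[[[-0.038, 0.006, 0.033], [-19.6, 2.7, -24.7], 0], [[-0.038, 0.006, 0.033], [-19.4, 4.3, -24.7], 0], [[-0.038, 0.006, 0.033], [-19.1, 5.9, -24.6], 0], [[-0.038, 0.006, 0.033], [-18.7, 7.4, -24.5], 0], [[-0.038, 0.006, 0.033], [-18.3, 9.0, -24.3], 0], [[-0.038, 0.006, 0.033], [-17.8, 10.5, -24.0], 0], [[-0.038, 0.006, 0.033], [-17.3, 12.0, -23.7], 0], [[-0.038, 0.006, 0.033], [-16.8, 13.5, -23.3], 0]]
[-0.28  0.21  2.06 -0.18  0.76 -0.63] 0.0
mm/row 24.6 deg/row 2.85
[[[-0.037, 0.006, 0.032], [-16.1, 16.2, 9.1], 0], [[-0.037, 0.006, 0.032], [-15.6, 16.3, 9.6], 0], [[-0.037, 0.006, 0.032], [-15.2, 16.4, 10.2], 0], [[-0.037, 0.006, 0.032], [-14.7, 16.5, 10.7], 0], [[-0.037, 0.006, 0.032], [-14.2, 16.6, 11.3], 0], [[-0.037, 0.006, 0.032], [-13.7, 16.6, 11.8], 0], [[-0.037, 0.006, 0.032], [-13.3, 16.6, 12.3], 0], [[-0.037, 0.006, 0.032], [-12.8, 16.6, 12.9], 0], [[-0.037, 0.006, 0.032], [-12.3, 16.5, 13.4], 0], [[-0.037, 0.006, 0.032], [-11.9, 16.3, 14.0], 0]]
```

```bash
python3 -m handwheel '[[[0,0,0],[-1,-9.3,-29.6],0],[[0,0,0],[-1,-9.3,-29.6],0],[[0,0,0],[-1,-9.3,-29.6],0],[[0,0,0],[-1,-9.3,-29.6],0],[[-0.038,0.006,0.033],[-19.6,2.7,-24.7],0],[[-0.038,0.006,0.033],[-19.4,4.3,-24.7],0],[[-0.038,0.006,0.033],[-19.1,5.9,-24.6],0],[[-0.038,0.006,0.033],[-18.7,7.4,-24.5],0],[[-0.038,0.006,0.033],[-18.3,9,-24.3],0],[[-0.038,0.006,0.033],[-17.8,10.5,-24],0]]'
python3 - <<'E'
from h import *
import kin
t,r,o=tool(); print(o['width'])
h=kin.rod(-45)[0]; p1,r1=kin.tool_for(h,np.radians(50))
S=r*R.from_rotvec((r.inv()*r1).as_rotvec()*.3)
a=plan([465,40,300],S,3,0)
plan(p1,r1,9,0,start=a)
E
```

```text
t: 14.13
ee_pos: [457.4, 103.9, 276.0]
orientation: [-2.636, -1.196, 0.24]
ft_force: [0.9, 0.0, -0.1]
width: 14.2
14.155116171770535
mm/row 22.9 deg/row 3.4
[[[-0.045, 0.007, 0.039], [-14.9, 13.1, -11.4], 0], [[-0.045, 0.007, 0.039], [-14.3, 14.2, -10.9], 0], [[-0.045, 0.007, 0.039], [-13.6, 15.2, -10.3], 0]]
mm/row 24.8 deg/row 2.64
[[[-0.035, 0.006, 0.03], [-15.5, 16.5, 10.3], 0], [[-0.035, 0.006, 0.03], [-15.1, 16.6, 10.7], 0], [[-0.035, 0.006, 0.03], [-14.6, 16.6, 11.2], 0], [[-0.035, 0.006, 0.03], [-14.2, 16.7, 11.7], 0], [[-0.035, 0.006, 0.03], [-13.8, 16.7, 12.2], 0], [[-0.035, 0.006, 0.03], [-13.4, 16.6, 12.7], 0], [[-0.035, 0.006, 0.03], [-12.9, 16.6, 13.2], 0], [[-0.035, 0.006, 0.03], [-12.5, 16.5, 13.7], 0], [[-0.035, 0.006, 0.03], [-12.1, 16.4, 14.2], 0]]
```

```bash
python3 -m handwheel '[[[-0.045,0.007,0.039],[-14.9,13.1,-11.4],0],[[-0.045,0.007,0.039],[-14.3,14.2,-10.9],0],[[-0.045,0.007,0.039],[-13.6,15.2,-10.3],0],[[-0.035,0.006,0.03],[-15.5,16.5,10.3],0],[[-0.035,0.006,0.03],[-15.1,16.6,10.7],0],[[-0.035,0.006,0.03],[-14.6,16.6,11.2],0],[[-0.035,0.006,0.03],[-14.2,16.7,11.7],0],[[-0.035,0.006,0.03],[-13.8,16.7,12.2],0],[[-0.035,0.006,0.03],[-13.4,16.6,12.7],0],[[-0.035,0.006,0.03],[-12.9,16.6,13.2],0]]'
python3 - <<'E'
from h import *
import kin
t,r,o=tool(); print(o['width'])
h=kin.rod(-45)[0]; p1,r1=kin.tool_for(h,np.radians(50))
plan(p1,r1,5,0)
p=shot('wrist','w8.png')
for q in ['free_tip','carrier_hole','front_mark','free_seat']: spot(p,q,2)
p=shot('side','s8.png')
for q in ['free_tip','carrier_hole','carrier_grip','free_seat']: spot(p,q,2)
print('hole from kin', t+r.apply(R.from_rotvec(kin.TC['tr']).inv().apply(np.array([-32,0,6])-kin.TC['tp'])), 'tip',kin.rod(0)[0])
E
```

```text
t: 14.97
ee_pos: [453.7, -125.1, 229.3]
orientation: [2.909, 0.761, 0.062]
ft_force: [0.6, 0.6, -0.9]
width: 13.6
13.588433201084488
mm/row 9.4 deg/row 0.61
[[[-0.007, -0.002, 0.008], [-4.2, 3.9, 7.4], 0], [[-0.007, -0.002, 0.008], [-4.1, 3.9, 7.5], 0], [[-0.007, -0.002, 0.008], [-4.1, 3.9, 7.5], 0], [[-0.007, -0.002, 0.008], [-4.0, 3.8, 7.5], 0], [[-0.007, -0.002, 0.008], [-4.0, 3.8, 7.6], 0]]
free_tip 0.52 [ 487.9 -232.9    5.8] [267. 234.]
carrier_hole 0.71 [ 479.6 -177.9  248.5] [278. 360.]
front_mark 0.94 [ 486.  -233.    10.3] [265. 236.]
free_tip 0.69 [ 482.3 -232.8  180.4] [322. 258.]
carrier_hole 0.82 [ 481.5 -174.3  252.3] [307. 220.]
carrier_grip 0.74 [ 453.  -133.1  227.3] [286. 224.]
carrier_grip 0.68 [ 484.3 -232.9    9.5] [320. 311.]
free_seat 0.86 [ 506.6 -268.4  149. ] [339. 273.]
hole from kin [ 481.05051787 -174.25199422  249.36650262] tip [ 485.99548442 -231.88900751  182.7       ]
```

View pics/w8.png

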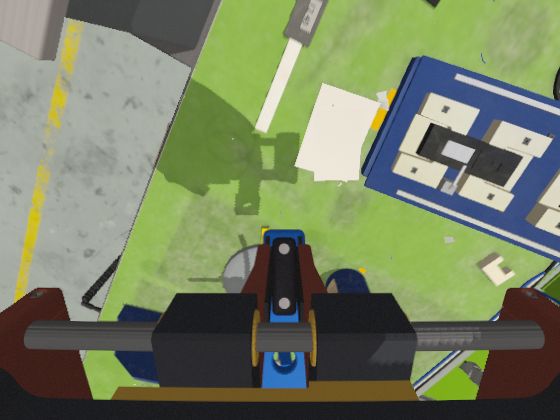

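View pics/s8.png

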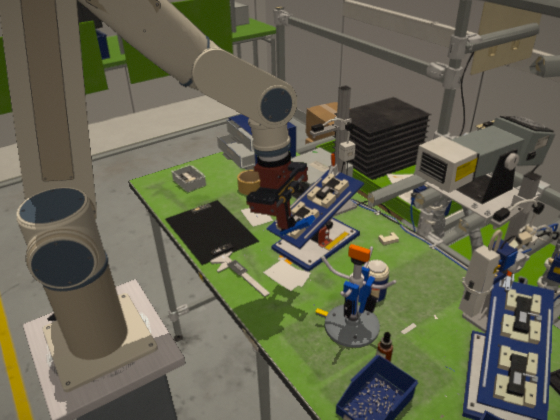

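Run:
```python
from h import *
import kin
h=kin.rod(-45)[0]; p1,r1=kin.tool_for(h,np.radians(50))
a=plan(p1,r1,5,0)
h=kin.rod(-16)[0]; p1,r1=kin.tool_for(h,np.radians(50))
a=plan(p1,r1,5,0,start=a)
```

```text
mm/row 9.7 deg/row 0.64
[[[-0.008, -0.002, 0.008], [-4.5, 4.0, 7.6], 0], [[-0.008, -0.002, 0.008], [-4.5, 4.0, 7.6], 0], [[-0.008, -0.002, 0.008], [-4.4, 4.0, 7.7], 0], [[-0.008, -0.002, 0.008], [-4.4, 4.0, 7.7], 0], [[-0.008, -0.002, 0.008], [-4.3, 4.0, 7.7], 0]]
mm/row 5.8 deg/row 0.0
[[[0.0, 0.0, 0.0], [-0.0, 2.9, 5.0], 0], [[0.0, 0.0, 0.0], [-0.0, 2.9, 5.0], 0], [[0.0, 0.0, 0.0], [-0.0, 2.9, 5.0], 0], [[0.0, 0.0, 0.0], [-0.0, 2.9, 5.0], 0], [[0.0, 0.0, 0.0], [-0.0, 2.9, 5.0], 0]]
```

```bash
python3 -m handwheel '[[[-0.008,-0.002,0.008],[-4.5,4,7.6],0],[[-0.008,-0.002,0.008],[-4.5,4,7.6],0],[[-0.008,-0.002,0.008],[-4.4,4,7.7],0],[[-0.008,-0.002,0.008],[-4.4,4,7.7],0],[[-0.008,-0.002,0.008],[-4.3,4,7.7],0],[[0,0,0],[0,2.9,5],0],[[0,0,0],[0,2.9,5],0],[[0,0,0],[0,0,0],0],[[0,0,0],[0,0,0],0],[[0,0,0],[0,0,0],0]]'
cat >> kin.py <<'E'
def hole_now(t,r):
    Rc=r*R.from_rotvec(TC['tr']).inv(); h=t+Rc.apply(np.array([-32,0,6])-TC['tp']); return h,Rc
def rel(t,r):
    """hole in rod-tip frame (out along rod dir, lateral, in-plane perp-up), carrier z vs plane"""
    h,Rc=hole_now(t,r); th=np.radians(50); d=u*np.cos(th)+Z*np.sin(th); lat=np.cross(Z,u); per=np.cross(d,lat)
    v=h-rod(0)[0]; z=Rc.apply([0,0,1]); x=Rc.apply([1,0,0])
    return dict(along=(v@d).round(1),lat=(v@lat).round(1),perp=(v@per).round(1),elev=np.degrees(np.arctan2(z@Z,z@u)).round(1),zlat=np.degrees(np.arcsin(z@lat)).round(1),xlat=np.degrees(np.arcsin(x@lat)).round(1),r_h=[((h-AX)@u).round(1),h[2].round(1)])
E
python3 - <<'E'
from h import *
import kin
t,r,o=tool(); print(kin.rel(t,r),o['width'],np.array(o['ft_force']).round(1))
h=kin.rod(-16)[0]; p1,r1=kin.tool_for(h,np.radians(50))
a=plan(p1,r1,4,0)
p=shot('side','s9.png')
im=p['pixels'];im=cv2.cvtColor(im,cv2.COLOR_RGB2BGR);cv2.imwrite('pics/s9c.png',cv2.resize(im[190:350,270:410],None,fx=4,fy=4,interpolation=cv2.INTER_CUBIC)[:600])
for q in ['free_tip','carrier_hole','carrier_grip','free_seat']: spot(p,q,2)
print(proj(p,[kin.rod(0)[0],kin.rod(24)[0],kin.hole_now(t,r)[0]]),kin.hole_now(t,r)[0])
E
```

```text
t: 16.3
ee_pos: [451.0, -166.1, 181.4]
orientation: [2.882, 0.693, 0.065]
ft_force: [-0.6, -0.3, -1.0]
width: 13.7
{'along': np.float64(28.4), 'lat': np.float64(1.5), 'perp': np.float64(-1.0), 'elev': np.float64(49.7), 'zlat': np.float64(-0.1), 'xlat': np.float64(0.0), 'r_h': [np.float64(103.1), np.float64(203.8)]} 13.719348970973886 [-0.6 -0.3 -1. ]
mm/row 3.1 deg/row 0.08
[[[0.001, 0.0, -0.0], [0.4, 1.7, 2.5], 0], [[0.001, 0.0, -0.0], [0.4, 1.7, 2.5], 0], [[0.001, 0.0, -0.0], [0.3, 1.7, 2.5], 0], [[0.001, 0.0, -0.0], [0.3, 1.8, 2.5], 0]]
free_tip 0.61 [ 483.2 -230.1  180.5] [321. 257.]
free_tip 0.39 [399.3 122.   -2.2] [222. 251.]
carrier_hole 0.69 [ 473.8 -215.7  202.3] [315. 248.]
carrier_grip 0.59 [ 453.4 -173.6  178.8] [296. 250.]
free_seat 0.72 [ 506.3 -269.7  143.1] [340. 276.]
[[322.9367118  256.63868065]
 [328.80070604 264.92846546]
 [315.30976159 247.20880304]] [ 476.04500103 -215.56210444  203.84171422]
```

View pics/s9c.png

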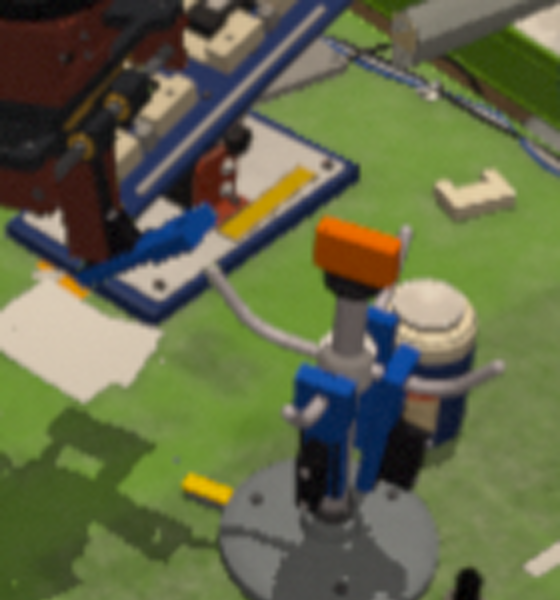

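The crop shows the branch tip at about (322,256) in the full picture, against a predicted (323,257). The carrier plate's hole end is just above and outward of it, at (315,248). I'll now advance along the rod.

```bash
python3 -m handwheel '[[[0,0,0],[0.7,2,3],0],[[0,0,0],[0.7,2,3],0],[[0,0,0],[0.4,2,3],0],[[0,0,0],[0.3,2,3],0],[[0,0,0],[0,2,2.5],0],[[0,0,0],[0,1,1.5],0],[[0,0,0],[0,0,0],0],[[0,0,0],[0,0,0],0],[[0,0,0],[0,0,0],0],[[0,0,0],[0,0,0],0]]'
python3 - <<'E'
from h import *
import kin
t,r,o=tool(); print(kin.rel(t,r),o['width'],np.array(o['ft_force']).round(1),np.array(o['moment']).round(2))
h=kin.rod(8)[0]; p1,r1=kin.tool_for(h,np.radians(50))
a=plan(p1,r1,8,0)
p=shot('side','s10.png')
im=p['pixels'];im=cv2.cvtColor(im,cv2.COLOR_RGB2BGR);cv2.imwrite('pics/s10c.png',cv2.resize(im[210:290,280:380],None,fx=6,fy=6,interpolation=cv2.INTER_CUBIC)[:600])
E
```

```text
t: 17.38
ee_pos: [460.5, -178.5, 166.8]
orientation: [2.882, 0.694, 0.067]
ft_force: [-0.1, 0.9, 0.1]
width: 13.6
{'along': np.float64(7.4), 'lat': np.float64(-1.4), 'perp': np.float64(1.3), 'elev': np.float64(49.6), 'zlat': np.float64(-0.1), 'xlat': np.float64(-0.0), 'r_h': [np.float64(87.8), np.float64(189.2)]} 13.563029003260992 [-0.1  0.9  0.1] [ 0.05  0.1  -0.  ]
mm/row 1.9 deg/row 0.04
[[[0.001, 0.0, -0.0], [-0.2, 0.8, 1.7], 0], [[0.001, 0.0, -0.0], [-0.2, 0.8, 1.7], 0], [[0.001, 0.0, -0.0], [-0.2, 0.8, 1.7], 0], [[0.001, 0.0, -0.0], [-0.2, 0.8, 1.7], 0], [[0.001, 0.0, -0.0], [-0.2, 0.8, 1.7], 0], [[0.001, 0.0, -0.0], [-0.2, 0.8, 1.7], 0], [[0.001, 0.0, -0.0], [-0.2, 0.8, 1.7], 0], [[0.001, 0.0, -0.0], [-0.2, 0.8, 1.7], 0]]
```

View pics/s10c.png

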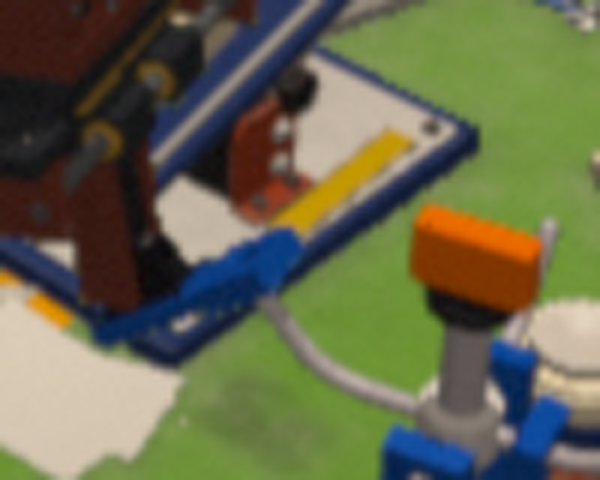

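```bash
python3 -m handwheel '[[[0,0,0],[-0.5,-0.3,0.8],0],[[0,0,0],[-0.4,-0.3,0.8],0],[[0,0,0],[-0.2,0.5,1.4],0],[[0,0,0],[0,0.9,1.6],0],[[0,0,0],[0,0.9,1.6],0],[[0,0,0],[0,0.9,1.6],0],[[0,0,0],[0,0.9,1.6],0],[[0,0,0],[0,0.5,1],0],[[0,0,0],[0,0,0],0],[[0,0,0],[0,0,0],0]]'
python3 - <<'E'
from h import *
import kin
t,r,o=tool(); print(kin.rel(t,r),o['width'],np.array(o['ft_force']).round(1),np.array(o['moment']).round(2))
p=shot('side','s11.png')
spot(p,'free_tip')
im=p['pixels'];im=cv2.cvtColor(im,cv2.COLOR_RGB2BGR);cv2.imwrite('pics/s11c.png',cv2.resize(im[210:290,280:380],None,fx=6,fy=6,interpolation=cv2.INTER_CUBIC)[:600])
E
```

```text
t: 18.27
ee_pos: [462.5, -184.7, 156.5]
orientation: [2.881, 0.694, 0.068]
ft_force: [0.6, 0.5, -1.2]
width: 14.1
{'along': np.float64(-4.6), 'lat': np.float64(-0.4), 'perp': np.float64(-0.4), 'elev': np.float64(49.6), 'zlat': np.float64(-0.0), 'xlat': np.float64(-0.0), 'r_h': [np.float64(81.4), np.float64(179.0)]} 14.10033481674537 [ 0.6  0.5 -1.2] [0.08 0.06 0.  ]
free_tip 0.77 [ 485.6 -234.5  181. ] [323. 258.]
```

View pics/s11c.png

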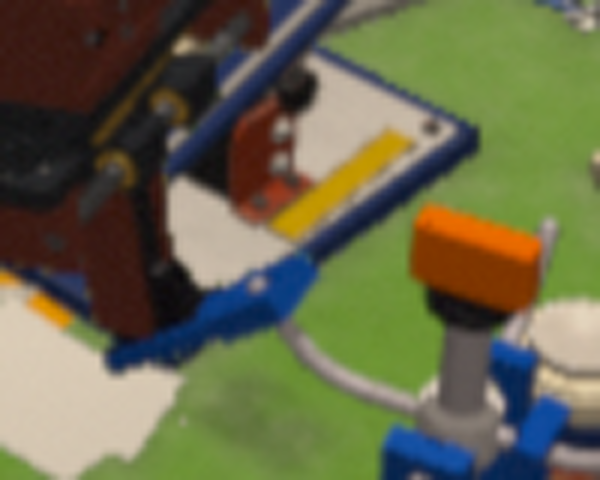

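The tip now shows in the hole at crop (258,283), with no noticeable contact force, so the rod is through. I'll keep sliding down.

```bash
python3 -m handwheel '[[[0,0,0],[-0.1,1.2,2],0],[[0,0,0],[-0.1,1.2,2],0],[[0,0,0],[0,1.1,2.1],0],[[0,0,0],[0,1.1,2.1],0],[[0,0,0],[0,1.1,2.1],0],[[0,0,0],[0,1.1,2.1],0],[[0,0,0],[0,1.1,2.1],0],[[0,0,0],[0,0.5,1],0],[[0,0,0],[0,0,0],0],[[0,0,0],[0,0,0],0]]'
cat > bend.py <<'E'
from h import *
import kin,sys
t,r,o=tool(); print(kin.rel(t,r),o['width'],np.array(o['ft_force']).round(1),np.array(o['moment']).round(2),o['qpos'].round(2) if hasattr(o['qpos'],'round') else o['qpos'])
st=None
for a in sys.argv[1:]:
    s,dth,n=map(float,a.split(',')); h,th=kin.rod(s); p1,r1=kin.tool_for(h,th+np.radians(dth)); print(s,np.degrees(th).round(1)); st=plan(p1,r1,int(n),0,start=st)
E
python3 bend.py 24,0,2 30,3,4 36,6,4 42,8,4
```

```text
t: 19.2
ee_pos: [468.0, -195.7, 141.2]
orientation: [2.881, 0.694, 0.068]
ft_force: [0.2, 0.2, -0.8]
width: 13.7
{'along': np.float64(-24.2), 'lat': np.float64(-0.3), 'perp': np.float64(-0.7), 'elev': np.float64(49.6), 'zlat': np.float64(-0.0), 'xlat': np.float64(-0.0), 'r_h': [np.float64(69.0), np.float64(163.7)]} 13.73811177642903 [ 0.2  0.2 -0.8] [0.07 0.17 0.03] [-0.35  0.34  2.04 -0.21  0.63 -0.66]
24.0 50.0
mm/row 0.5 deg/row 0.19
[[[0.003, 0.0, -0.0], [-0.1, 0.2, -0.5], 0], [[0.003, 0.0, -0.0], [-0.1, 0.2, -0.5], 0]]
30.0 41.4
mm/row 2.9 deg/row 1.4
[[[-0.024, -0.0, -0.0], [-0.0, 1.2, 2.7], 0], [[-0.024, -0.0, -0.0], [-0.0, 1.1, 2.7], 0], [[-0.024, -0.0, -0.0], [-0.0, 1.1, 2.7], 0], [[-0.024, -0.0, -0.0], [-0.0, 1.0, 2.7], 0]]
36.0 32.8
mm/row 2.9 deg/row 1.4
[[[-0.024, -0.0, -0.0], [-0.0, 1.3, 2.6], 0], [[-0.024, -0.0, -0.0], [-0.0, 1.2, 2.6], 0], [[-0.024, -0.0, -0.0], [-0.0, 1.1, 2.7], 0], [[-0.024, -0.0, -0.0], [-0.0, 1.1, 2.7], 0]]
42.0 24.2
mm/row 3.1 deg/row 1.65
[[[-0.029, -0.0, -0.0], [-0.0, 1.4, 2.8], 0], [[-0.029, -0.0, -0.0], [-0.0, 1.3, 2.8], 0], [[-0.029, -0.0, -0.0], [-0.0, 1.2, 2.9], 0], [[-0.029, -0.0, -0.0], [-0.0, 1.2, 2.9], 0]]
```

```bash
python3 -m handwheel '[[[-0.024,0,0],[0,1.2,2.5],0],[[-0.024,0,0],[0,1.1,2.6],0],[[-0.024,0,0],[0,1.1,2.6],0],[[-0.024,0,0],[0,1,2.6],0],[[-0.024,0,0],[0,1.2,2.6],0],[[-0.024,0,0],[0,1.2,2.6],0],[[-0.024,0,0],[0,1.1,2.6],0],[[-0.012,0,0],[0,0.5,1.3],0],[[0,0,0],[0,0,0],0],[[0,0,0],[0,0,0],0]]'
python3 bend.py 36,6,2 42,8,5
```

```text
t: 20.03
ee_pos: [475.4, -207.8, 125.3]
orientation: [2.701, 0.65, 0.131]
ft_force: [-0.4, 0.7, -0.5]
width: 13.8
{'along': np.float64(-34.4), 'lat': np.float64(-1.3), 'perp': np.float64(2.3), 'elev': np.float64(38.8), 'zlat': np.float64(0.1), 'xlat': np.float64(-0.2), 'r_h': [np.float64(60.1), np.float64(157.8)]} 13.779700172385413 [-0.4  0.7 -0.5] [ 0.13  0.12 -0.03] [-0.28  0.37  2.12 -0.62  0.47 -0.23]
36.0 32.8
mm/row 1.0 deg/row 0.11
[[[0.0, -0.002, -0.001], [-0.7, -0.1, 0.7], 0], [[0.0, -0.002, -0.001], [-0.7, -0.1, 0.7], 0]]
42.0 24.2
mm/row 2.5 deg/row 1.32
[[[-0.023, -0.0, -0.0], [-0.0, 1.1, 2.2], 0], [[-0.023, -0.0, -0.0], [-0.0, 1.1, 2.3], 0], [[-0.023, -0.0, -0.0], [-0.0, 1.0, 2.3], 0], [[-0.023, -0.0, -0.0], [-0.0, 1.0, 2.3], 0], [[-0.023, -0.0, -0.0], [-0.0, 0.9, 2.3], 0]]
```

```bash
python3 -m handwheel '[[[0,0,0],[-0.7,-0.1,0.7],0],[[0,-0.002,-0.001],[-0.5,0.4,1.3],0],[[-0.023,0,0],[0,1.1,2.2],0],[[-0.023,0,0],[0,1.1,2.2],0],[[-0.023,0,0],[0,1,2.2],0],[[-0.023,0,0],[0,1,2.2],0],[[-0.02,0,0],[0,0.9,2],0],[[0,0,0],[0,0,0],0],[[0,0,0],[0,0,0],0],[[0,0,0],[0,0,0],0]]'
python3 bend.py 42,8,2 48,14,5
python3 - <<'E'
from h import *
import kin
p=shot('side','s12.png')
spot(p,'free_tip'); spot(p,'carrier_hole')
im=p['pixels'];im=cv2.cvtColor(im,cv2.COLOR_RGB2BGR);cv2.imwrite('pics/s12c.png',cv2.resize(im[210:330,280:400],None,fx=5,fy=5,interpolation=cv2.INTER_CUBIC)[:600])
E
```

```text
t: 20.87
ee_pos: [481.2, -219.4, 117.0]
orientation: [2.589, 0.62, 0.165]
ft_force: [-0.2, 0.1, -0.2]
width: 13.6
{'along': np.float64(-42.1), 'lat': np.float64(-1.0), 'perp': np.float64(7.4), 'elev': np.float64(32.1), 'zlat': np.float64(0.1), 'xlat': np.float64(-0.3), 'r_h': [np.float64(51.3), np.float64(155.2)]} 13.585232325189756 [-0.2  0.1 -0.2] [0.15 0.19 0.03] [-0.25  0.4   2.15 -1.    0.43  0.17]
42.0 24.2
mm/row 1.9 deg/row 0.19
[[[0.001, -0.002, -0.002], [-0.7, -1.8, -0.1], 0], [[0.001, -0.002, -0.002], [-0.7, -1.8, -0.1], 0]]
48.0 15.6
mm/row 1.7 deg/row 0.52
[[[-0.009, -0.0, -0.0], [-0.0, 0.9, 1.4], 0], [[-0.009, -0.0, -0.0], [-0.0, 0.9, 1.4], 0], [[-0.009, -0.0, -0.0], [-0.0, 0.9, 1.4], 0], [[-0.009, -0.0, -0.0], [-0.0, 0.9, 1.4], 0], [[-0.009, -0.0, -0.0], [-0.0, 0.9, 1.4], 0]]
free_tip 0.69 [ 480.7 -232.8  182.1] [321. 258.]
carrier_hole 0.6 [ 502.4 -262.2  154.7] [336. 271.]
```

View pics/s12c.png

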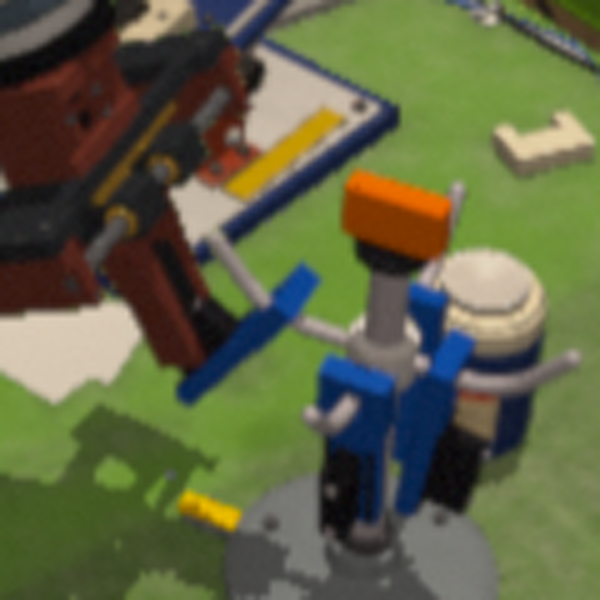

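The crop shows the rod passing through the plate, with the carrier near the bend at (300,300) and the grip end still held outward. I'll go slightly lower, then check before releasing.

```bash
python3 -m handwheel '[[[0,-0.002,-0.002],[-0.5,-1.2,0.2],0],[[0,-0.002,-0.002],[-0.5,-0.8,0.6],0],[[-0.009,0,0],[-0.2,0.5,1.2],0],[[-0.009,0,0],[0,0.9,1.4],0],[[-0.009,0,0],[0,0.9,1.4],0],[[-0.009,0,0],[0,0.7,1],0],[[0,0,0],[0,0,0],0],[[0,0,0],[0,0,0],0],[[0,0,0],[0,0,0],0],[[0,0,0],[0,0,0],0]]'
python3 bend.py 48,14,2
python3 - <<'E'
from h import *
p=shot('side')
spot(p,'free_tip'); spot(p,'carrier_hole')
E
```

```text
t: 21.85
ee_pos: [482.2, -223.6, 113.0]
orientation: [2.552, 0.614, 0.169]
ft_force: [-0.1, 0.4, -0.6]
width: 13.8
{'along': np.float64(-45.6), 'lat': np.float64(-0.3), 'perp': np.float64(8.0), 'elev': np.float64(29.9), 'zlat': np.float64(-0.0), 'xlat': np.float64(-0.1), 'r_h': [np.float64(48.5), np.float64(152.9)]} 13.769036987333951 [-0.1  0.4 -0.6] [ 0.2   0.19 -0.05] [-0.24  0.42  2.16 -1.13  0.43  0.31]
48.0 15.6
mm/row 0.8 deg/row 0.15
[[[-0.003, -0.0, -0.001], [-0.2, -0.4, 0.7], 0], [[-0.003, -0.0, -0.001], [-0.2, -0.4, 0.7], 0]]
free_tip 0.62 [ 485.  -233.   178.9] [323. 258.]
free_tip 0.58 [ 510.1 -433.5   -1.9] [384. 364.]
carrier_hole 0.52 [ 500.4 -264.8  151.5] [336. 273.]
```

```bash
python3 -m handwheel '[[[0,0,0],[0,0,0],0.3],[[0,0,0],[0,0,0],0.4],[[0,0,0],[0,0,0],0.4],[[0,0,0],[0,0,0],0.45],[[0,0,0],[0,0,0],0.45],[[0,0,0],[0,-3,-5],0.45],[[0,0,0],[0,-5,-10],0.45],[[0,0,0],[0,-10,-15],0.45],[[0,0,0],[0,-10,-20],0.45],[[0,0,0],[0,-10,-20],0.45]]'
python3 - <<'E'
from h import *
import kin
p=shot('side','s13.png')
for q in ['free_tip','carrier_hole','carrier_grip','front_mark']: spot(p,q)
im=p['pixels'];im=cv2.cvtColor(im,cv2.COLOR_RGB2BGR);cv2.imwrite('pics/s13c.png',cv2.resize(im[210:350,260:400],None,fx=4,fy=4,interpolation=cv2.INTER_CUBIC)[:600])
t,r,o=tool();print(o['width'],np.array(o['qpos']).round(2))
E
```

```text
t: 22.83
ee_pos: [449.1, -161.8, 155.3]
orientation: [2.554, 0.61, 0.165]
ft_force: [0.0, 0.4, 0.2]
width: 39.7
free_tip 0.95 [ 482.  -233.8  178.9] [322. 259.]
carrier_hole 0.9 [ 505.3 -267.9  147.1] [339. 274.]
carrier_grip 0.72 [ 492.2 -254.4   99.2] [330. 288.]
front_mark 0.98 [ 484.9 -232.2    9.8] [320. 310.]
39.74721689000615 [-0.1   0.28  2.22 -0.97  0.54  0.25]
```

View pics/s13c.png

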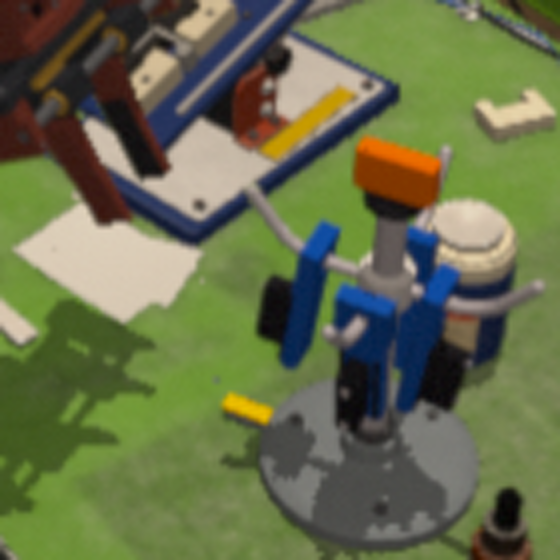

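The crop shows the carrier hanging upright on the empty branch at (310,295), rib outward and low. The tip is over the pointer and the fingers are clear. I'll back off further, let it settle and check again.

```bash
python3 -m handwheel '[[[0,0,0],[0,-5,-15],0.45],[[0,0,0],[0,-5,-20],0.45],[[0,0,0],[0,-5,-20],0.45],[[0,0,0],[0,-5,-10],0.45],[[0,0,0],[0,0,0],0.45],[[0,0,0],[0,0,0],0.45],[[0,0,0],[0,0,0],0.45],[[0,0,0],[0,0,0],0.45],[[0,0,0],[0,0,0],0.45],[[0,0,0],[0,0,0],0.45]]'
python3 - <<'E'
from h import *
import kin
a=kin
for n in ['side','top','wrist']:
    p=shot(n,n+'14.png')
    print(n)
    for q in ['free_tip','carrier_hole','carrier_grip','front_mark','free_seat']:
        for d in ctrl.spot_point(p,q)[:1]:
            w=c2w(p,d['position']); v=w-a.AX; print(q,round(d['score'],2),w.round(1),'out',(v@a.u).round(1),'lat',(v@np.cross(a.Z,a.u)).round(1))
    if n!='wrist':
        for q in ['module_a','solvent_jar','flux']: spot(p,q)
im=cv2.imread('pics/side14.png');cv2.imwrite('pics/s14c.png',cv2.resize(im[210:350,260:400],None,fx=4,fy=4,interpolation=cv2.INTER_CUBIC))
t,r,o=tool();print(o['t'],o['width'],np.array(o['ft_force']).round(1))
E
```

```text
t: 23.92
ee_pos: [427.9, -121.3, 197.7]
orientation: [2.555, 0.606, 0.155]
ft_force: [-0.7, 0.2, 0.1]
width: 39.6
side
free_tip 0.8 [ 481.9 -233.9  180.6] out 84.0 lat 4.5
carrier_hole 0.66 [ 503.8 -269.9  149.2] out 42.1 lat 1.4
carrier_grip 0.62 [ 496.9 -258.8   94.8] out 55.1 lat 2.4
front_mark 0.94 [ 483.  -230.4   12.1] out 86.6 lat 2.0
free_seat 0.7 [ 504.2 -270.3  145.3] out 41.6 lat 1.1
module_a 0.7 [399.1 124.6   1. ] [222. 250.]
module_a 0.37 [ 510.3 -277.1  112.9] [342. 286.]
solvent_jar 0.7 [ 6.408e+02 -2.567e+02 -6.000e-01] [374. 294.]
flux 0.75 [ 5.102e+02 -4.312e+02 -1.000e-01] [383. 363.]
top
free_tip 0.69 [ 486.1 -233.2  180.1] out 82.8 lat 0.5
carrier_hole 0.43 [ 505.  -271.2  144.9] out 40.4 lat 0.8
carrier_grip 0.44 [ 495.9 -254.7  102.2] out 59.2 lat 1.4
front_mark 0.68 [ 489.5 -230.     7.3] out 84.1 lat -4.0
free_seat 0.66 [ 505.7 -271.2  152.9] out 40.0 lat 0.2
module_a 0.41 [446.9 347.7  -1.1] [200. 203.]
solvent_jar 0.66 [ 642.9 -257.3    0.8] [364. 226.]
flux 0.51 [ 509.7 -428.6   -1.1] [391. 277.]
wrist
free_tip 0.72 [ 488.3 -232.5  183.5] out 82.4 lat -1.8
carrier_hole 0.72 [ 506.2 -273.6  147.6] out 37.6 lat 0.9
carrier_grip 0.96 [ 493.  -254.9  100.6] out 60.3 lat 4.2
front_mark 0.97 [ 487.3 -233.     7.6] out 82.4 lat -0.6
free_seat 0.95 [ 505.7 -272.7  150.6] out 38.7 lat 0.9
25.1167 39.336910223053586 [-0.2  0.4 -0.7]
```

View pics/s14c.png

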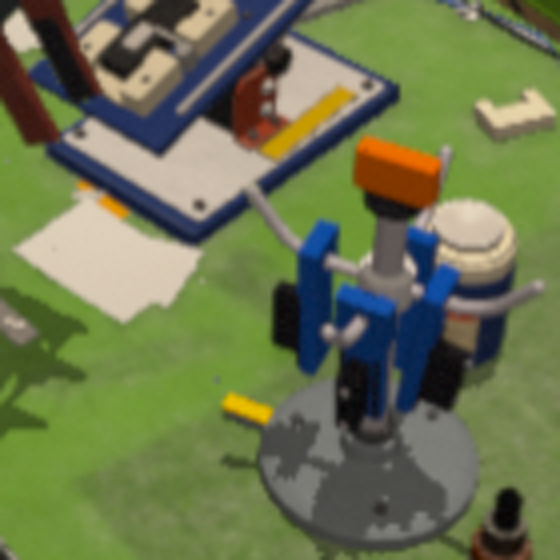

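View pics/wrist14.png

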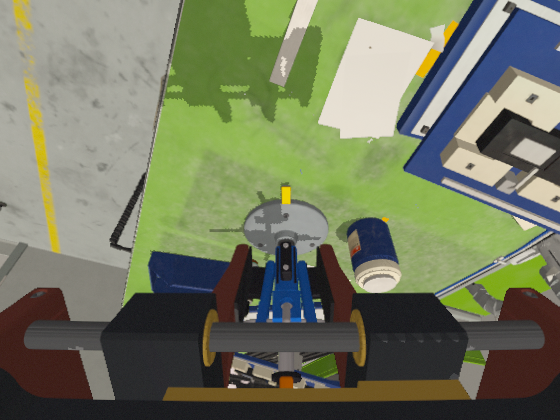

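The carrier hangs plumb at about (315,297) in the crop and the branch is in line with the pointer. The wrist view agrees, with the pointer at (286,195) and the rib at (286,260). I'll let it rest one more call, then hand in.

```bash
python3 -m handwheel '[[[0,0,0],[0,0,-5],0.45],[[0,0,0],[0,0,0],0.45],[[0,0,0],[0,0,0],0.45],[[0,0,0],[0,0,0],0.45],[[0,0,0],[0,0,0],0.45],[[0,0,0],[0,0,0],0.45],[[0,0,0],[0,0,0],0.45],[[0,0,0],[0,0,0],0.45],[[0,0,0],[0,0,0],0.45],[[0,0,0],[0,0,0],0.45]]'
python3 - <<'E'
from h import *
p=shot('side'); a=cv2.imread('pics/side14.png')[250:340,310:360].astype(int); b=cv2.cvtColor(p['pixels'],cv2.COLOR_RGB2BGR)[250:340,310:360].astype(int)
print('mean diff',abs(a-b).mean(),abs(a-b).max())
spot(p,'carrier_hole',1);spot(p,'carrier_grip',1)
print(ctrl.close_job())
E
```

```text
t: 25.95
ee_pos: [426.8, -118.4, 203.1]
orientation: [2.555, 0.606, 0.157]
ft_force: [0.3, -0.3, 0.0]
width: 39.3
mean diff 2.4245185185185187 91
carrier_hole 0.79 [ 503.5 -270.1  147.8] [339. 275.]
carrier_grip 0.79 [ 496.5 -258.3   95. ] [332. 290.]
the job is handed in; nothing more can be done
None
```

I turned the tree about 101° counter-clockwise by its orange grip, so the empty branch stands over the yellow pointer. I then picked the carrier up with the gripper tilted 30°, threaded it over the branch tip, slid it round the bend and released it. The job was handed in at about 26 s; it reports no verdict.

**Last checks before handing in:**
- **Carrier on the branch:** the hole is about 38–42 mm from the axis (the seat is at 40 mm) and about 3 mm below the rod's centre line. Sideways it is within about 1.5 mm.
- **Hanging position:** the grip is about 50 mm below the hole, and the plate looks upright in the pictures.
- **Branch over the pointer:** the tip is within about 6 mm of the pointer in all three cameras. That is about the accuracy of the detections.
- **Robot clear:** there was no contact force, and the gripper stood about 150 mm away.
- **Other objects:** the jar, the bottle and both modules were found within about 5 mm of where they started, which is within detection error. Each module was seen in only one of the two cameras at the last check.

**Disagreement:** the last two side pictures, about a second apart, differed by 2.4 grey levels on average, with one pixel differing by 91. I took this for image noise, because the hole and grip positions agreed within about 1.5 mm.

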